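Put the pouch job's cutting dies and hardware trays away

ROBOT

A 6-joint arm with a two-finger parallel gripper is mounted at the origin on the work surface. World frame = base frame: x ahead of the robot, y to its left, z up, the work surface at z = 0. Lengths are in m, angles in rad, forces in N, time in s.
With the tool pointing down it reaches from about 0.375 to 0.825 m from the base axis. Payload 5.5 kg.
Tool frame: the origin (TCP) lies at the very end of the fingers, on their centre line; the grasp point (between the pads) lies 19 mm behind it; z points along the fingers, y is the line along which they close (so a half turn about z gives the same grasp; the last joint's range is limited). The gripper opens to 85 mm and grips with 20 to 120 N. Pads are 22 mm wide; open, the fingers measure 114 mm over their backs; the gripper's body (76 mm by 85 mm) begins 54 mm behind the grasp point. The pads swing forward as they close: fully open they stand 13 mm farther back than shut.
Start: joints at [-1.292, 0.314, -0.047, 1.21, 0, 1.571], TCP at [0.165, -0.577, 0.231] pointing down, gripper open.
Joint ranges: [-2.67, 2.67], [-0.69, 1.73], [-1.03, 1.25], [-2.08, 2.16], [-1.42, 1.45], [-3.14, 3.14]. Speed limits (rad/s): [2.39, 2.39, 3.01, 3.14, 3.14, 3.14].

INTERFACE

Orientations are given as a rotation vector (axis times angle).
In Python, from station import env gives the robot as it stands.
- The arm moves only by the shell command python3 -m pendant 'ROWS'. ROWS is JSON, a list that holds one entry, the list of rows, each a list of 7 numbers: the turn, a rotation vector about the tool's x, y, z in rad, then the shift along the tool's x, y, z in mm, then the finger opening in mm, from 0 to 85.4. A call has 1 to 5 rows; each row is the pose to reach, as a shift and turn from the pose commanded when the call began, along the tool's axes at that moment; what a row does not reach only later rows make up. A row lasts 1/12 s, in which the tool goes at most 41.7 mm and 7.16 degrees, less where a joint would pass 70% of its speed; a pose out of reach is approached as far as the arm can. A call with a gripper value outside its range is refused whole. The fingers move at their own pace and stop on an object; the grip force is fixed at half the most. Time passes only in rows, so rows that repeat a pose let the fingers close. It gives the time, the measured TCP pose, the force, the opening and the grip force at its end, in the units of the state.
- env.observe(): the state, without advancing time (a new reading comes with each control period).
- env.get_image(name): name is "side" or "top" or "wrist"; returns a dict with "frame" (420x560x3 uint8, blue, green, red), "z_map" (420x560 float32, m along the optical axis (not along the pixel's ray), 0 where there is no reading), "fovy" (degrees; the focal length in pixels is half the picture's height over the tangent of half this angle, whatever the lens; pixels are square), "cx", "cy" (the principal point, pixels), "k1" (the pictures are not rectified: a ray, as slopes to the right and down, at radius r is drawn at 1 + k1 r^2 times it, then the intrinsics apply), "R" (3x3) and "t" (3): a world point X has camera coordinates R X + t; the wrist camera has in their place "hand_eye" (4x4, takes a point from camera to tool coordinates, whose origin is the TCP and whose axes are the flange's). Camera axes: x right, y down, z forward; pixel columns grow to the right and rows downward; lengths in m; the calibration is good to about 2 mm. A picture is of the moment at which its call begins: read the wrist's pose just before it.
- env.finish_job(): hands the job in; it is judged then, once.
The state is a dict: "t": time; "joints": joint angles; "joint_vel": joint speeds; "effort": joint torques, N m; "position": TCP position; "orientation": TCP orientation; "force": force on the tool from outside, world axes, zero at the start; "torque": the same for the moment, N m; "width": opening from 0.0 (shut) to 1.0 (fully open); "grasp_force": force on a finger pad.
Only numpy, scipy, OpenCV 4.12 (cv2) and the standard library are available. Lean on these libraries where they do the work, as an engineer would, in place of code of your own. Each camera call takes 0.05 s, during which the arm holds its last target. There are 200 camera calls.

TASK

The pouch job is finished, so clear its tools off the bench: pull the flat die drawer open, lay every cutting die into the cutout of its own shape and colour, turned so that it drops fully home, and push the drawer fully shut. Nest all the loose white hardware trays in one stack on the black tray, each turned spout over spout so that it sinks fully into the tray below. Leave the jars, spool and other tools on the bench where they are.

Things in the scene. Friction and masses are not known exactly. Their poses are not given: they have to be found in the camera images.
- die_red_mid (a point): Red cutting die. Outline from above, mm: (-36,-33) (36,-33) (36,5) (8,33) (-36,33): a rectangle, +x+y corner cut off. Steel band walls 22 mm high; on top a grip block in the die's colour, 34 (x) x 14 (y) mm, centred on the origin, up to 50 mm: pinch its 14 mm from above. Point: 25 mm above the underside, in the block's axis; z up. 0.2-0.4 kg. May be absent.
- die_yellow_mid (a point): Yellow cutting die. Outline from above, mm: (-36,-30) (8,-30) (8,-8) (50,-8) (50,24) (-36,24): an L. Steel band walls 22 mm high; on top a grip block in the die's colour, 34 (x) x 14 (y) mm, centred on the origin, up to 50 mm: pinch its 14 mm from above. Point: 25 mm above the underside, in the block's axis; z up. 0.2-0.4 kg. May be absent.
- die_blue_mid (a point): Blue cutting die. Outline from above, mm: (-47,-23) (38,-23) (47,-14) (25,23) (-47,23): long, slanting +x end. Steel band walls 22 mm high; on top a grip block in the die's colour, 34 (x) x 14 (y) mm, centred on the origin, up to 50 mm: pinch its 14 mm from above. Point: 25 mm above the underside, in the block's axis; z up. 0.2-0.4 kg. May be absent.
- cutout_red (a point): Cutout of the red die in the board in the drawer, floor painted red. Point: on its floor (12 mm above the bench, 14 mm below the board's top), where the die's origin (underside, below its grip block) lies when home. The die fits one way only, its x and y along this point's, 2.5 mm to spare all round. Moves with the drawer; x points into the cabinet.
- cutout_yellow (a point): Cutout of the yellow die in the board in the drawer, floor painted yellow. Point: on its floor (12 mm above the bench, 14 mm below the board's top), where the die's origin (underside, below its grip block) lies when home. The die fits one way only, its x and y along this point's, 2.5 mm to spare all round. Moves with the drawer; x points into the cabinet.
- cutout_blue (a point): Cutout of the blue die in the board in the drawer, floor painted blue. Point: on its floor (12 mm above the bench, 14 mm below the board's top), where the die's origin (underside, below its grip block) lies when home. The die fits one way only, its x and y along this point's, 2.5 mm to spare all round. Moves with the drawer; x points into the cabinet.
- drawer (a joint): How far the drawer is out (m): 0 shut, 0.16 fully open, pulled towards the robot along -x of drawer_handle; stays where left (friction 2.5 N). The cutouts are clear of the cabinet from 0.14. The cabinet is fixed, 270 wide (y), 240 deep, 87 mm tall; inside there is room up to 77 mm above the bench: a die not home (top above 76 instead of 62 mm) jams.
- drawer_handle (a point): Middle of the drawer's steel bar handle: 10 mm thick, 100 mm long along y, 52 mm above the bench, its centre 40 mm in front of the drawer front, whose top edge is 76 mm above the bench. x points into the cabinet, z up. Pinch the bar from above across x.
- tray_base_mid (a point): Black spouted tray, the stack's foot. Outline from above, mm: (-40,-29) (18,-29) (56,-11) (56,11) (18,29) (-40,29), spout at +x. 40 mm tall: upright rim band 3 mm thick from 22 mm up, 58 mm wide outside (pinch across y here), narrower tapering body below. A tray turned alike sinks in till the rims meet, 18 mm higher, 2 mm to spare. Point: x=y=0, 20 mm above the underside; z up. 0.12 kg
- tray1_mid (a point): White spouted hardware tray, same shape and size as the black one (see there): spout at +x, 58 mm wide over the parallel sides of its rim band, 40 mm tall. Point: outline's x=y=0 (near its balance point), 20 mm above the underside; z up. 0.12 kg. May be absent.
- tray2_mid (a point): White spouted hardware tray, same shape and size as the black one (see there): spout at +x, 58 mm wide over the parallel sides of its rim band, 40 mm tall. Point: outline's x=y=0 (near its balance point), 20 mm above the underside; z up. 0.12 kg. May be absent.
- tray3_mid (a point): White spouted hardware tray, same shape and size as the black one (see there): spout at +x, 58 mm wide over the parallel sides of its rim band, 40 mm tall. Point: outline's x=y=0 (near its balance point), 20 mm above the underside; z up. 0.12 kg. May be absent.
- tray_base_spout (a point): Middle of the spout end of that tray, on top of its rim: 56 mm along x from the tray's own point and 20 mm above it.
- tray1_spout (a point): Middle of the spout end of that tray, on top of its rim: 56 mm along x from the tray's own point and 20 mm above it.
- tray2_spout (a point): Middle of the spout end of that tray, on top of its rim: 56 mm along x from the tray's own point and 20 mm above it.
- tray3_spout (a point): Middle of the spout end of that tray, on top of its rim: 56 mm along x from the tray's own point and 20 mm above it.
- glue_jar: bystander: amber glue jar with black cap, 56 mm across, 62 mm tall
- paint_jar: bystander: amber jar with white cap, 48 mm across, 55 mm tall
- spool: bystander: orange thread spool standing up, 32 mm across, 40 mm tall
- mallet: bystander: hammer lying down, 220 mm long
- awl: bystander: awl lying down, 130 mm long
- weight: bystander: steel block 50 x 35 x 30 mm
- folder: bystander: white bone folder lying flat, 120 x 18 x 5 mm
Mind the look-alikes: they are no part of the job. Leave any green look-alike of the part that bears die_blue_mid alone.

How it is judged:
On the way, in this order (a step that is already met when the one before it is completed fails the run):
1. the drawer is pulled open (value of joint drawer above 0.11 m), for 0.2 s.
2. every die lies fully home in its own cutout (x of die_red_mid in the frame of cutout_red between -0.005 and 0.005 m and y of die_red_mid in the frame of cutout_red between -0.005 and 0.005 m and z of die_red_mid in the frame of cutout_red between 0.022 and 0.028 m and angle between each of die_red_mid, die_yellow_mid, die_blue_mid's own z axis and vertical below 0.12 rad and angle between the x axis of die_red_mid and the x axis of cutout_red, either way round below 0.15 rad and x of die_yellow_mid in the frame of cutout_yellow between -0.005 and 0.005 m and y of die_yellow_mid in the frame of cutout_yellow between -0.005 and 0.005 m and z of die_yellow_mid in the frame of cutout_yellow between 0.022 and 0.028 m and angle between the x axis of die_yellow_mid and the x axis of cutout_yellow, either way round below 0.15 rad and x of die_blue_mid in the frame of cutout_blue between -0.005 and 0.005 m and y of die_blue_mid in the frame of cutout_blue between -0.005 and 0.005 m and z of die_blue_mid in the frame of cutout_blue between 0.022 and 0.028 m and angle between the x axis of die_blue_mid and the x axis of cutout_blue, either way round below 0.15 rad), for 0.2 s.
3. the drawer is shut again with the dies in it (all of step 2 and value of joint drawer below 0.008 m), for 0.2 s.
At the end, for the whole second after the job is handed in: Every die in its own cutout (within 5 mm, 0.15 rad, down within 3 mm), drawer shut within 8 mm, every white tray on the black one: upright, within 9 mm and 0.15 rad of it, spout over spout, a whole number of 18 mm steps (within 3 mm) above it; the black tray upright (all of step 3 and horizontal distance between each of tray1_mid, tray2_mid, tray3_mid and tray_base_mid below 0.009 m and angle between each of tray1_mid, tray2_mid, tray3_mid, tray_base_mid's own z axis and vertical below 0.1 rad and angle between the x axis of each of tray1_mid, tray2_mid, tray3_mid and the x axis of tray_base_mid, either way round below 0.15 rad and horizontal distance between each of tray1_spout, tray2_spout, tray3_spout and tray_base_spout below 0.02 m and (z of tray1_mid in the frame of tray_base_mid between 0.015 and 0.021 m or z of tray1_mid in the frame of tray_base_mid between 0.033 and 0.039 m or z of tray1_mid in the frame of tray_base_mid between 0.051 and 0.057 m) and (z of tray2_mid in the frame of tray_base_mid between 0.015 and 0.021 m or z of tray2_mid in the frame of tray_base_mid between 0.033 and 0.039 m or z of tray2_mid in the frame of tray_base_mid between 0.051 and 0.057 m) and (z of tray3_mid in the frame of tray_base_mid between 0.015 and 0.021 m or z of tray3_mid in the frame of tray_base_mid between 0.033 and 0.039 m or z of tray3_mid in the frame of tray_base_mid between 0.051 and 0.057 m)); the robot touches nothing.
It fails at once if a bystander is pushed more than 4 cm (distance of any of glue_jar, paint_jar, spool, mallet, awl, weight, folder from where it was at the start of the episode above 0.04 m).
It fails at once if a jar or the spool is knocked over (angle between any of glue_jar, paint_jar, spool's own z axis and vertical above 0.7 rad).
Of die_red, die_yellow, die_blue only 2 to 3 are there at a start; the rules pass over those that are not, and their reading is None.
Of tray1, tray2, tray3 only 2 to 3 are there at a start; the rules pass over those that are not, and their reading is None.
At some moment in a run one of die_red, die_yellow, die_blue, tray1, tray2, tray3 may be knocked a few centimetres aside while the robot is not near it.
It also fails if it takes over 210 s, if anything falls off the work surface, if the arm or the gripper's body presses on something with over 40 N, if the wrist force passes 120 N, or if a joint passes its speed limit or range.

## Working session

There is one attempt and no reset: what is moved stays moved. The work goes in short steps, Python scripts to look and compute and a shell command to move; the robot and the scene stay as the last step left them, time stands still between calls to the robot, and variables do not carry over. Pictures are saved under pics/ and viewed, at most 14 in all, crops included, and the job is handed in when it is done.

```bash
mkdir -p pics; ls; cat > h.py <<'E'
import numpy as np, cv2
from scipy.spatial.transform import Rotation as Rn
from station import env
def grab(name):
    s=env.observe(); im=env.get_image(name); im['s']=s; im['name']=name
    return im
def cam(im):
    if 'R' in im and im['R'] is not None and im['name']!='wrist':
        R=np.array(im['R']);t=np.array(im['t']);return R.T,-R.T@t
    H=np.array(im['hand_eye']);s=im['s'];Rt=Rn.from_rotvec(s['orientation']).as_matrix()
    return Rt@H[:3,:3], Rt@H[:3,3]+np.array(s['position'])
def rays(im,px):
    f=im['frame'].shape[0]/2/np.tan(np.radians(im['fovy'])/2)
    K=np.array([[f,0,im['cx']],[0,f,im['cy']],[0,0,1.]])
    px=np.array(px,float).reshape(-1,2)
    d=(px-[im['cx'],im['cy']])/f; u=d.copy()
    for _ in range(20): u=d/(1+im['k1']*(u**2).sum(1,keepdims=True))
    return np.c_[u,np.ones(len(u))]
def onplane(im,px,z):
    A,c=cam(im); r=rays(im,px)@A.T
    return c+r*((z-c[2])/r[:,2])[:,None]
def pts(im):
    h,w=im['z_map'].shape; v,u=np.mgrid[:h,:w]
    A,c=cam(im); r=rays(im,np.c_[u.ravel(),v.ravel()])*im['z_map'].reshape(-1,1)
    P=r@A.T+c; P[im['z_map'].ravel()==0]=np.nan
    return P.reshape(h,w,3)
E
python3 - <<'E'
from h import *
for n in('top','side'):
    im=grab(n); cv2.imwrite(f'pics/{n}0.png',im['frame']); np.save(f'{n}0.npy',im,allow_pickle=True)
    A,c=cam(im); print(n,c,A[:,2],im['fovy'],im['k1'])
print(env.observe())
E
```

```text
pics
top [0.45690695 0.04611852 1.18736796] [ 0.07271761 -0.0178802  -0.99719228] 55.57936037713195 0.0003221072765934798
side [ 0.45045557 -1.0393662   1.04504422] [ 0.07541685  0.74182092 -0.66634377] 42.49778421726383 -0.21715743721801142
{'t': 0.1, 'joints': array([-1.29201798e+00,  3.14154155e-01, -4.79538329e-02,  1.21021709e+00,
       -1.41415336e-05,  1.57078417e+00]), 'joint_vel': array([ 0.00158902, -0.00072681,  0.0030968 ,  0.00020811, -0.00039501,
       -0.0011811 ]), 'effort': array([ 5.43125989e-04, -5.40767634e+01,  3.40540481e+01,  1.12388949e-02,
        1.69446473e-06,  1.67732759e-05]), 'position': array([ 0.16496262, -0.57634163,  0.23053255]), 'orientation': array([-3.10962253e+00, -4.36296204e-01,  3.55452438e-04]), 'force': array([ 0.80712343,  0.23128477, -0.70181022]), 'torque': array([ 0.04533517,  0.02215408, -0.01805234]), 'grasp_force': 0.0, 'width': 1.0012089678238585}
```

View pics/top0.png

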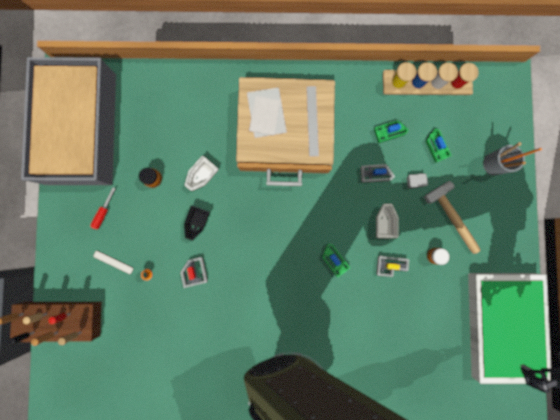

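View pics/side0.png

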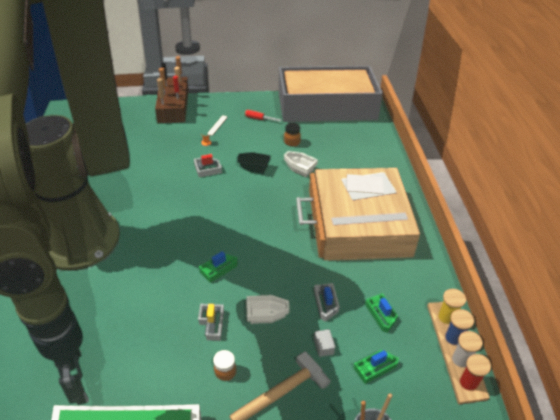

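The top view shows:
- **Trays:** white ones at (200,173) and (388,222), the black one at (196,221).
- **Dies:** red at (193,272) and yellow at (392,266).
- **Blue-gripped parts:** four of them, at (377,173), (389,130), (438,144) and (335,260). The last three have green bodies and are look-alikes. Only (377,173) has grey steel walls, so it fits the blue die.
- **Handle:** at (284,178).

I'll confirm these in an enlarged mosaic and measure roughly.

```bash
python3 - <<'E'
from h import *
im=np.load('top0.npy',allow_pickle=True).item(); F=im['frame']
C=dict(blue=(377,173),yellow=(392,266),red=(193,272),t1=(200,173),t2=(388,222),base=(196,221))
til=[]
for n,(u,v) in C.items():
    c=F[v-22:v+22,u-22:u+22]; til.append(cv2.resize(c,(264,264),interpolation=cv2.INTER_CUBIC))
cv2.imwrite('pics/mos.png',np.vstack([np.hstack(til[:3]),np.hstack(til[3:])]))
hsv=cv2.cvtColor(F,cv2.COLOR_BGR2HSV).astype(int);H,S,V=hsv[...,0],hsv[...,1],hsv[...,2]
M=dict(blue=(H>100)&(H<130)&(S>120),yellow=(H>20)&(H<35)&(S>150),red=((H<8)|(H>172))&(S>150)&(V>90),
 t1=(S<60)&(V>120),t2=(S<60)&(V>95),base=(V<45))
for n,(u,v) in C.items():
    m=np.zeros(F.shape[:2],np.uint8); m[v-24:v+24,u-24:u+24]=M[n][v-24:v+24,u-24:u+24]
    k,l,st,ce=cv2.connectedComponentsWithStats(m); i=1+np.argmax(st[1:,4])
    vv,uu=np.where(l==i); z=.05 if n in('blue','red','yellow') else .04
    P=onplane(im,np.c_[uu,vv],z)[:,:2]; (c,wh,a)=cv2.minAreaRect((P*1000).astype(np.float32))
    print(n,st[i,4],'mean',P.mean(0).round(3),'rect',np.round(c),np.round(wh),round(a,1))
print('handle',onplane(im,[[268,186],[301,186],[284,186],[284,178]],.052).round(3))
print('cab',onplane(im,[[239,78],[335,78],[237,163],[334,168]],.087).round(3))
E
```

```text
blue 86 mean [ 0.647 -0.256] rect [ 648. -256.] [20. 39.] 9.7
yellow 69 mean [ 0.376 -0.288] rect [ 376. -289.] [37. 16.] 83.7
red 70 mean [0.356 0.282] rect [357. 282.] [31. 17.] 1.1
t1 729 mean [0.639 0.264] rect [638. 267.] [ 66. 104.] 46.1
t2 691 mean [ 0.501 -0.28 ] rect [ 505. -280.] [ 61. 102.] 89.1
base 328 mean [0.5   0.279] rect [495. 277.] [52. 87.] 70.5
handle [[ 0.603  0.066  0.052]
 [ 0.603 -0.029  0.052]
 [ 0.603  0.02   0.052]
 [ 0.626  0.02   0.052]]
cab [[ 0.905  0.149  0.087]
 [ 0.908 -0.124  0.087]
 [ 0.662  0.152  0.087]
 [ 0.649 -0.119  0.087]]
```

View pics/mos.png

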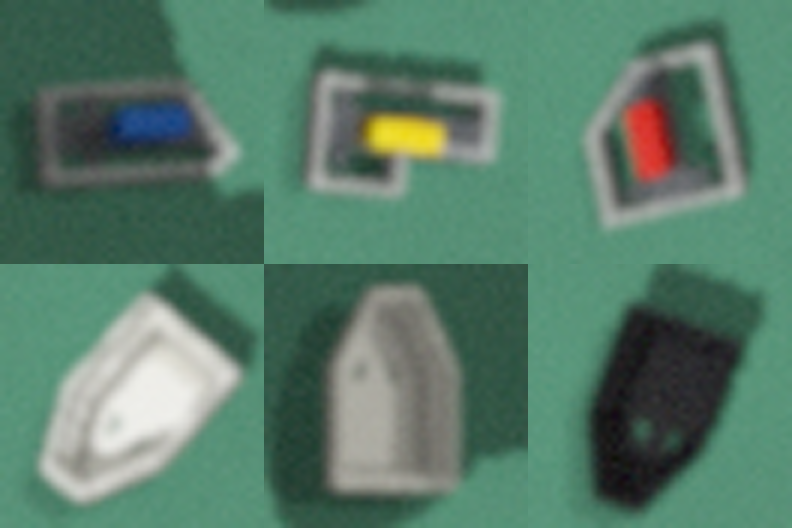

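The crop confirms the choice. Blue has steel walls, a slanted right end and die x pointing image-right. On yellow the L's x points right, on red x points up with the cut corner top-left. The spouts point lower-left for t1, up for t2 and down-left for the black tray. There are three dies and two trays, so one tray is absent. Next: open the drawer, starting from above the handle.

```bash
cat >> h.py <<'E'
def yaw(R): return np.degrees(np.arctan2(R[1,0],R[0,0]))
def plan(xyz,psi,d=190,a=33):
    "print calls (turn rad | shift mm) to reach tool-down pose with tool x at yaw psi"
    s=env.observe(); p=np.array(s['position']); R=Rn.from_rotvec(s['orientation']).as_matrix()
    c,sn=np.cos(np.radians(psi)),np.sin(np.radians(psi))
    T=np.array([[c,sn,0],[sn,-c,0],[0,0,-1.]])
    q=Rn.from_matrix(R.T@T).as_rotvec(); D=np.array(xyz)-p
    n=int(max(1,np.ceil(np.linalg.norm(D)*1000/d),np.ceil(np.degrees(np.linalg.norm(q))/a)))
    for i in range(n):
        Ri=R@Rn.from_rotvec(q*i/n).as_matrix()
        print(i+1,'turn',(q/n).round(3),'shift',(Ri.T@D/n*1000).round(1))
def st():
    s=env.observe(); R=Rn.from_rotvec(s['orientation']).as_matrix()
    print('t',round(s['t'],1),'pos',np.round(s['position'],4),'psi',round(yaw(R),1),'tilt',np.round(R[:2,2],3),'j6',round(s['joints'][5],2),'w',round(s['width']*85.4,1),'gf',round(s['grasp_force'],1),'F',np.round(s['force'],1))
E
python3 -c "
from h import *
st();plan((.56,.02,.23),90)"; python3 -m pendant --help | head -20
```

```text
t 0.1 pos [ 0.165  -0.5763  0.2305] psi 16.0 tilt [-0.     0.001] j6 1.57 w 85.5 gf 0.0 F [ 0.8  0.2 -0.7]
1 turn [-0.    -0.    -0.323] shift [ 136.  -116.2    0.3]
2 turn [-0.    -0.    -0.323] shift [165.8 -67.    0.2]
3 turn [-0.    -0.    -0.323] shift [178.5 -10.9   0.2]
4 turn [-0.    -0.    -0.323] shift [1.727e+02 4.630e+01 1.000e-01]invalid input: not JSON, or not a number
```

```bash

python3 -m pendant '[[[0,0,-0.323,136,-116,0,30],[0,0,-0.323,136,-116,0,30],[0,0,-0.323,136,-116,0,30],[0,0,-0.323,136,-116,0,30],[0,0,-0.323,136,-116,0,30]]]'
python3 -m pendant '[[[0,0,-0.323,166,-67,0,30],[0,0,-0.323,166,-67,0,30],[0,0,-0.323,166,-67,0,30],[0,0,-0.323,166,-67,0,30],[0,0,-0.323,166,-67,0,30]]]'
python3 -m pendant '[[[0,0,-0.323,178,-11,0,30],[0,0,-0.323,178,-11,0,30],[0,0,-0.323,178,-11,0,30],[0,0,-0.323,178,-11,0,30],[0,0,-0.323,178,-11,0,30]]]'
python3 -m pendant '[[[0,0,-0.323,173,46,0,30],[0,0,-0.323,173,46,0,30],[0,0,-0.323,173,46,0,30],[0,0,-0.323,173,46,0,30],[0,0,-0.323,173,46,0,30]]]'
python3 - <<'E'
from h import *
st(); im=grab('wrist'); cv2.imwrite('pics/w1.png',im['frame']); np.save('w1.npy',im,allow_pickle=True)
P=pts(im); m=(P[...,2]>.042)&(P[...,2]<.062)&(P[...,0]<.66)&(P[...,0]>.56)&(abs(P[...,1]-.02)<.08)
v,u=np.where(m); print(m.sum(),u.min(),u.max(),v.min(),v.max()); Q=P[m]
print(Q.min(0),Q.max(0),np.median(Q,0)); A,c=cam(im); print(c,A)
E
```

```text
t: 0.52
position: [0.2656, -0.4234, 0.2309]
orientation: [-2.996, -0.935, -0.002]
force: [0.3, 0.4, -0.3]
width: 0.351
grasp_force: 0.0
t: 0.93
position: [0.3646, -0.2749, 0.2312]
orientation: [-2.808, -1.406, -0.002]
force: [0.7, 0.3, -0.4]
width: 0.35
grasp_force: 0.0
t: 1.35
position: [0.4636, -0.1261, 0.2311]
orientation: [-2.545, -1.84, -0.003]
force: [0.7, -0.4, 0.3]
width: 0.354
grasp_force: 0.0
t: 1.77
position: [0.5623, 0.0233, 0.2308]
orientation: [-2.217, -2.225, -0.003]
force: [-0.5, -0.7, -1.2]
width: 0.357
grasp_force: 0.0
t 1.8 pos [0.5623 0.0233 0.2308] psi 90.2 tilt [0.001 0.002] j6 1.61 w 30.5 gf 0.0 F [-0.5 -0.7 -1.2]
3085 321 388 95 275
[ 0.60393611 -0.05984114  0.0420703 ] [0.65302662 0.09990361 0.0619962 ] [0.62826867 0.02654073 0.05451718]
[0.56182397 0.0897046  0.37237083] [[ 9.99991197e-01  3.80891122e-03  1.75999026e-03]
 [ 4.13588952e-03 -9.65463063e-01 -2.60507136e-01]
 [ 7.06957035e-04  2.60512122e-01 -9.65470318e-01]]
```

View pics/w1.png

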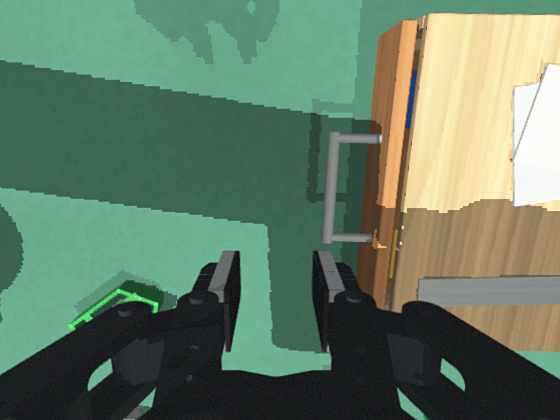

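The wrist view shows the handle bar running from (334,135) to (328,240), and the drawer front to its right.

```bash
python3 - <<'E'
from h import *
im=np.load('w1.npy',allow_pickle=True).item()
a=onplane(im,[[334,136],[328,241]],.057); print(a); d=a[0]-a[1]; print('yaw of y axis-90',np.degrees(np.arctan2(d[1],d[0]))-90)
m=a.mean(0); y=np.degrees(np.arctan2(d[1],d[0]))
print(m,y); plan((m[0],m[1],.20),y); plan((m[0],m[1],.12),y)
P=pts(im); print(P[140,410],P[140,440],P[188,331])
E
```

```text
[[ 0.61098561  0.06700919  0.057     ]
 [ 0.60981846 -0.02681285  0.057     ]]
yaw of y axis-90 -0.7127254395834655
[0.61040204 0.02009817 0.057     ] 89.28727456041653
1 turn [ 0.    -0.001  0.016] shift [-3.3 48.2 30.6]
1 turn [ 0.    -0.001  0.016] shift [ -3.4  48.2 110.6]
[0.66600783 0.06583984 0.08194299] [0.68741329 0.06614818 0.08566751] [0.61063662 0.0220682  0.05567   ]
```

```bash

python3 -m pendant '[[[0,0,0.016,-3,48,110,30],[0,0,0.016,-3,48,110,30],[0,0,0.016,-3,48,110,30],[0,0,0.016,-3,48,110,30]]]'
python3 -m pendant '[[[0,0,0,0,0,40,30],[0,0,0,0,0,83,30],[0,0,0,0,0,83,30]]]'
python3 -m pendant '[[[0,0,0,0,0,0,0],[0,0,0,0,0,0,0],[0,0,0,0,0,0,0],[0,0,0,0,0,0,0],[0,0,0,0,0,0,0]]]'
python3 -c "
from h import *
st()"
```

```text
t: 2.15
position: [0.6046, 0.0149, 0.1138]
orientation: [-2.236, -2.198, 0.012]
force: [-0.8, -0.1, -0.7]
width: 0.354
grasp_force: 0.0
t: 2.4
position: [0.6018, 0.0152, 0.0326]
orientation: [-2.235, -2.197, 0.013]
force: [-2.8, -0.9, -0.7]
width: 0.35
grasp_force: 0.0
t: 2.82
position: [0.6089, 0.0158, 0.0405]
orientation: [2.238, 2.201, 0.002]
force: [-1.1, -4.3, 1.4]
width: 0.089
grasp_force: 59.4
t 2.8 pos [0.6089 0.0158 0.0405] psi 89.1 tilt [ 0.003 -0.001] j6 1.61 w 7.6 gf 59.4 F [-1.1 -4.3  1.4]
```

```bash

python3 -m pendant '[[[0,0,0,0,-20,0,0],[0,0,0,0,-40,0,0],[0,0,0,0,-60,0,0],[0,0,0,0,-80,0,0],[0,0,0,0,-100,0,0]]]'
python3 -m pendant '[[[0,0,0,0,-20,0,0],[0,0,0,0,-35,0,0],[0,0,0,0,-48,0,0],[0,0,0,0,-56,0,0],[0,0,0,0,-56,0,0]]]'
python3 -c "
from h import *
st()"
```

```text
t: 3.23
position: [0.5102, 0.0183, 0.0405]
orientation: [2.236, 2.201, 0.007]
force: [4.8, -1.0, -1.5]
width: 0.087
grasp_force: 62.5
t: 3.65
position: [0.4532, 0.0197, 0.0404]
orientation: [2.237, 2.202, 0.007]
force: [-0.9, 1.8, 8.6]
width: 0.083
grasp_force: 63.9
t 3.6 pos [0.4532 0.0197 0.0404] psi 89.1 tilt [0.005 0.001] j6 1.63 w 7.1 gf 63.9 F [-0.9  1.8  8.6]
```

```bash

python3 -m pendant '[[[0,0,0,0,0,0,30],[0,0,0,0,0,0,30],[0,0,0,0,0,0,30],[0,0,0,0,0,-40,30],[0,0,0,0,0,-80,30]]]'
python3 -m pendant '[[[0,0,0,-90,100,-140,30],[0,0,0,-90,100,-140,30],[0,0,0,-90,100,-140,30],[0,0,0,-90,100,-140,30],[0,0,0,-90,100,-140,30]]]'
python3 - <<'E'
from h import *
st(); im=grab('wrist'); cv2.imwrite('pics/w2.png',im['frame']); np.save('w2.npy',im,allow_pickle=True)
E
```

```text
t: 4.07
position: [0.4489, 0.0189, 0.117]
orientation: [-2.236, -2.2, 0.008]
force: [2.3, 0.1, 0.4]
width: 0.354
grasp_force: 0.0
t: 4.48
position: [0.5527, -0.0744, 0.2611]
orientation: [2.238, 2.201, 0.002]
force: [0.8, 0.7, 0.0]
width: 0.353
grasp_force: 0.0
t 4.5 pos [ 0.5527 -0.0744  0.2611] psi 89.0 tilt [ 0.003 -0.001] j6 1.45 w 30.1 gf 0.0 F [0.8 0.7 0. ]
```

View pics/w2.png

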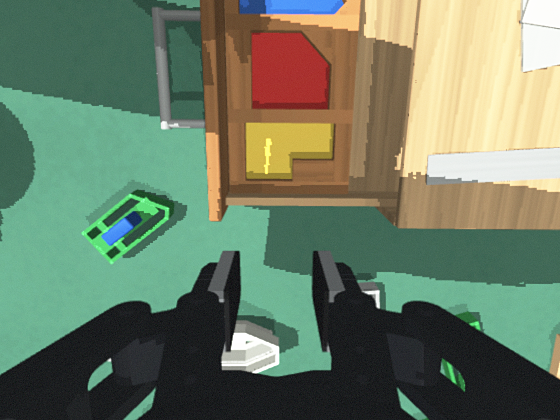

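Image up is +y. The red cutout spans (250-330, 30-108) and the yellow one (245-333, 122-180). Blue is cut off at the top, so I'll shift +y and measure all three by colour.

```bash

python3 -m pendant '[[[0,0,0,70,10,-20,30],[0,0,0,70,10,-20,30],[0,0,0,70,10,-20,30],[0,0,0,70,10,-20,30]]]' >/dev/null
cat >> h.py <<'E'
OUT=dict(red=[(-36,-33),(36,-33),(36,5),(8,33),(-36,33)],yellow=[(-36,-30),(8,-30),(8,-8),(50,-8),(50,24),(-36,24)],blue=[(-47,-23),(38,-23),(47,-14),(25,23),(-47,23)])
TRAY=[(-40,-29),(18,-29),(56,-11),(56,11),(18,29),(-40,29)]
def cmask(F,n):
    hsv=cv2.cvtColor(F,cv2.COLOR_BGR2HSV).astype(int);H,S,V=hsv[...,0],hsv[...,1],hsv[...,2]
    return {'blue':(H>100)&(H<130)&(S>110)&(V>60),'yellow':(H>20)&(H<35)&(S>130)&(V>100),'red':((H<8)|(H>172))&(S>140)&(V>70)}[n]
def comps(m,minA=40):
    k,l,s,c=cv2.connectedComponentsWithStats(m.astype(np.uint8)); return [(s[i,4],l==i) for i in range(1,k) if s[i,4]>minA]
E
python3 - <<'E'
from h import *
st(); im=grab('wrist'); cv2.imwrite('pics/w3.png',im['frame']); np.save('w3.npy',im,allow_pickle=True)
P=pts(im)
for n in OUT:
    m=cmask(im['frame'],n)&(P[...,2]<.03)
    A,mm=max(comps(m),key=lambda t:t[0]); v,u=np.where(mm)
    Q=onplane(im,np.c_[u,v],.012)[:,:2]*1000
    cn,_=cv2.findContours(mm.astype(np.uint8),cv2.RETR_EXTERNAL,cv2.CHAIN_APPROX_NONE)
    ap=cv2.approxPolyDP(cn[0],4,True)[:,0]
    print(n,A,'zmed',np.nanmedian(P[mm][:,2]).round(4)); print(np.c_[ap,onplane(im,ap,.012)[:,:2]*1000].round(1).tolist())
E
```

```text
t 4.9 pos [ 0.5617 -0.0015  0.278 ] psi 89.2 tilt [-0.001 -0.   ] j6 1.58 w 29.9 gf 0.0 F [ 0.  -0.1 -0.4]
red 4226 zmed 0.0112
[[248.0, 111.0, 532.3, 61.5], [249.0, 176.0, 531.1, -8.8], [316.0, 176.0, 606.1, -9.7], [318.0, 140.0, 607.6, 30.0], [292.0, 112.0, 579.3, 59.8]]
yellow 3067 zmed 0.0112
[[242.0, 191.0, 522.6, -25.9], [243.0, 236.0, 521.8, -79.8], [283.0, 237.0, 568.6, -81.6], [285.0, 219.0, 571.1, -59.6], [321.0, 218.0, 612.6, -58.9], [322.0, 192.0, 613.1, -28.2]]
blue 4381 zmed 0.0112
[[236.0, 45.0, 522.3, 126.3], [237.0, 96.0, 521.2, 76.9], [320.0, 97.0, 608.9, 74.7], [330.0, 88.0, 619.2, 83.6], [309.0, 46.0, 596.6, 124.4]]
```

View pics/w3.png

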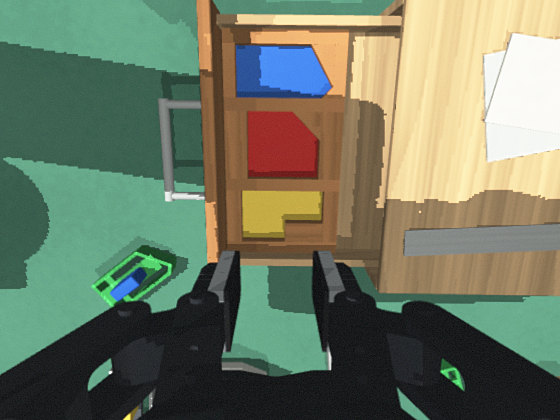

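All three cutouts are fully visible. I'll fit their origins and plan the move to view the red die.

```bash
cat >> h.py <<'E'
def kabsch(L,W):
    L=np.array(L,float);W=np.array(W,float);a=L-L.mean(0);b=W-W.mean(0)
    t=np.arctan2((a[:,0]*b[:,1]-a[:,1]*b[:,0]).sum(),(a*b).sum());c,s=np.cos(t),np.sin(t)
    R=np.array([[c,-s],[s,c]]); o=W.mean(0)-R@L.mean(0); return o,np.degrees(t),np.abs(L@R.T+o-W).max()
E
python3 - <<'E'
from h import *
print('red',kabsch([(-38.5,35.5),(-38.5,-35.5),(38.5,-35.5),(38.5,6),(9,35.5)],[(532.3,61.5),(531.1,-8.8),(606.1,-9.7),(607.6,30),(579.3,59.8)]))
print('yel',kabsch([(-38.5,-32.5),(10.5,-32.5),(10.5,-10.5),(52.5,-10.5)],[(521.8,-79.8),(568.6,-81.6),(571.1,-59.6),(612.6,-58.9)]))
print('blu',kabsch([(-49.5,25.5),(-49.5,-25.5),(39,-25.5),(50.3,-14.5),(26.5,25.5)],[(522.3,126.3),(521.2,76.9),(608.9,74.7),(619.2,83.6),(596.6,124.4)]))
plan((.405,.294,.22),194)
E
```

```text
red (array([569.45203082,  25.40305199]), np.float64(-1.3597589214756873), np.float64(1.3005579468219644))
yel (array([560.14786307, -48.32699601]), np.float64(-0.9902172261488216), np.float64(1.4846400594370834))
blu (array([570.36002319, 100.17020938]), np.float64(-1.5567219705926578), np.float64(1.0798757539858457))
1 turn [-0.    -0.    -0.457] shift [ 73.5 -40.1  14.4]
2 turn [-0.    -0.    -0.457] shift [83.7 -3.5 14.4]
3 turn [-0.    -0.    -0.457] shift [76.6 33.8 14.4]
4 turn [-0.    -0.    -0.457] shift [53.8 64.2 14.4]
```

```bash

python3 -m pendant '[[[0,0,-0.457,73,-40,14,40],[0,0,-0.457,73,-40,14,40],[0,0,-0.457,73,-40,14,40],[0,0,-0.457,73,-40,14,40],[0,0,-0.457,73,-40,14,40]]]' >/dev/null
python3 -m pendant '[[[0,0,-0.457,84,-3,14,40],[0,0,-0.457,84,-3,14,40],[0,0,-0.457,84,-3,14,40],[0,0,-0.457,84,-3,14,40],[0,0,-0.457,84,-3,14,40]]]' >/dev/null
python3 -m pendant '[[[0,0,-0.457,77,34,14,40],[0,0,-0.457,77,34,14,40],[0,0,-0.457,77,34,14,40],[0,0,-0.457,77,34,14,40],[0,0,-0.457,77,34,14,40]]]' >/dev/null
python3 -m pendant '[[[0,0,-0.457,54,64,14,40],[0,0,-0.457,54,64,14,40],[0,0,-0.457,54,64,14,40],[0,0,-0.457,54,64,14,40],[0,0,-0.457,54,64,14,40]]]'
cat >> h.py <<'E'
def block(n,near,guess):
    "wrist view: grip block top of die n near (x,y) -> centre, yaw of die x (nearest guess deg)"
    im=grab('wrist'); P=pts(im); d=np.hypot(P[...,0]-near[0],P[...,1]-near[1])
    m=cmask(im['frame'],n)&(P[...,2]>.042)&(P[...,2]<.058)&(d<.06)
    mm=max(comps(m),key=lambda t:t[0])[1]; v,u=np.where(mm)
    Q=(onplane(im,np.c_[u,v],.05)[:,:2]*1000).astype(np.float32); c,wh,a=cv2.minAreaRect(Q)
    if wh[0]<wh[1]: a+=90
    a=guess+(a-guess+90)%180-90
    print(n,'px',u.mean().round(),v.mean().round(),'c',np.round(c,1),'wh',np.round(wh,1),'yaw',round(a,1),'z',np.nanmedian(P[mm][:,2]).round(4))
    return im,np.array(c)/1000,a
E
python3 - <<'E'
from h import *
st(); im,c,a=block('red',(.356,.282),10); cv2.imwrite('pics/w4.png',im['frame']); plan((c[0],c[1],.1),a+180); plan((c[0],c[1],.027),a+180)
E
```

```text
t: 6.58
position: [0.4062, 0.2939, 0.222]
orientation: [0.372, -3.119, 0.001]
force: [-0.2, 0.8, 0.5]
width: 0.468
grasp_force: 0.0
t 6.6 pos [0.4062 0.2939 0.222 ] psi -166.4 tilt [-0. -0.] j6 0.39 w 40.0 gf 0.0 F [-0.2  0.8  0.5]
red px 278.0 124.0 c [354.4 284. ] wh [32.3 12.6] yaw 13.7 z 0.0488
1 turn [-0.    -0.    -0.004] shift [ 52.8   2.8 122.2]
1 turn [-0.    -0.    -0.002] shift [26.4  1.4 97.6]
2 turn [-0.    -0.    -0.002] shift [26.4  1.4 97.6]
```

View pics/w4.png

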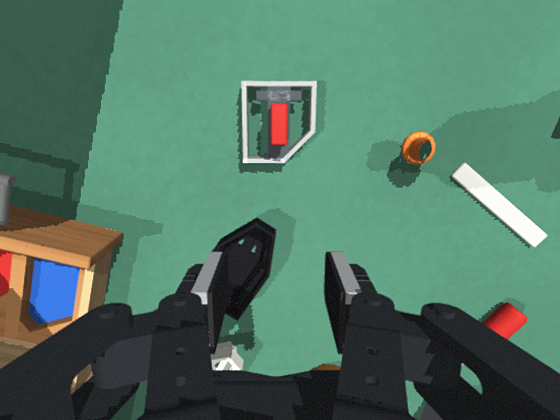

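The red die's block is at (278,124) and its cut corner lies at +x+y, so yaw is 13.7°. Grasping.

```bash

python3 -m pendant '[[[0,0,0,53,3,122,40],[0,0,0,53,3,122,40],[0,0,0,53,3,122,40],[0,0,0,53,3,122,40],[0,0,0,53,3,122,40]]]'
python3 -m pendant '[[[0,0,0,0,0,30,40],[0,0,0,0,0,60,40],[0,0,0,0,0,72,40],[0,0,0,0,0,72,40]]]'
python3 -m pendant '[[[0,0,0,0,0,0,0],[0,0,0,0,0,0,0],[0,0,0,0,0,0,0],[0,0,0,0,0,0,0],[0,0,0,0,0,0,0]]]'
python3 -m pendant '[[[0,0,0,0,0,-30,0],[0,0,0,0,0,-70,0],[0,0,0,0,0,-110,0],[0,0,0,0,0,-150,0],[0,0,0,0,0,-150,0]]]'
python3 - <<'E'
from h import *
st(); plan((.5695,.0254,.15),178.7)
E
```

```text
t: 7.05
position: [0.3517, 0.282, 0.0983]
orientation: [0.371, -3.115, 0.005]
force: [-0.2, 0.0, 0.5]
width: 0.469
grasp_force: 0.0
t: 7.38
position: [0.3554, 0.2847, 0.0283]
orientation: [-0.372, 3.119, -0.0]
force: [-0.2, -0.0, 0.4]
width: 0.467
grasp_force: 0.0
t: 7.8
position: [0.3565, 0.2859, 0.0308]
orientation: [-0.376, 3.114, 0.003]
force: [2.1, -0.8, 7.9]
width: 0.146
grasp_force: 59.7
t: 8.22
position: [0.3578, 0.2877, 0.187]
orientation: [-0.376, 3.108, 0.011]
force: [1.1, 1.0, -3.1]
width: 0.15
grasp_force: 60.2
t 8.2 pos [0.3578 0.2877 0.187 ] psi -166.2 tilt [0.01  0.008] j6 0.44 w 12.8 gf 60.2 F [ 1.1  1.  -3.1]
1 turn [0.004 0.006 0.132] shift [ -71.3 -152.7   18.5]
2 turn [0.004 0.006 0.132] shift [ -90.8 -142.    18.6]
```

```bash

python3 -m pendant '[[[0,0,0.132,-71,-153,18,0],[0,0,0.132,-71,-153,18,0],[0,0,0.132,-71,-153,18,0],[0,0,0.132,-71,-153,18,0],[0,0,0.132,-71,-153,18,0]]]' >/dev/null
python3 -m pendant '[[[0.004,0.006,0.132,-91,-142,18,0],[0.004,0.006,0.132,-91,-142,18,0],[0.004,0.006,0.132,-91,-142,18,0],[0.004,0.006,0.132,-91,-142,18,0],[0.004,0.006,0.132,-91,-142,18,0]]]' >/dev/null
python3 -m pendant '[[[0,0,0,0,0,0,0],[0,0,0,0,0,0,0],[0,0,0,0,0,0,0]]]' >/dev/null
python3 - <<'E'
from h import *
st(); im=grab('wrist'); cv2.imwrite('pics/w5.png',im['frame']); np.save('w5.npy',im,allow_pickle=True);st()
plan((.5695,.0254,.085),178.7)
E
```

```text
t 9.3 pos [0.5644 0.0225 0.1424] psi 178.7 tilt [-0.007 -0.004] j6 0.06 w 12.2 gf 60.9 F [ 0.4 -0.8 -3.8]
t 9.3 pos [0.5644 0.0227 0.1425] psi 178.8 tilt [-0.006 -0.004] j6 0.06 w 12.9 gf 60.9 F [-0.1 -0.2 -4.2]
1 turn [-0.004 -0.006  0.001] shift [-5.4  3.  57.5]
```

View pics/w5.png

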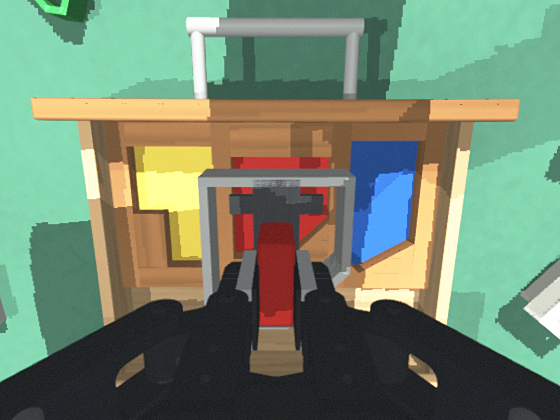

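```bash
python3 - <<'E'
from h import *
im=np.load('w5.npy',allow_pickle=True).item(); p=im['s']['position']
a=onplane(im,[[200,171],[355.5,170.5]],p[2]-.0308+.022)*1000; print(a)
d=a[1]-a[0]; t=np.arctan2(d[1],d[0])-np.pi/2; print('w',np.hypot(*d[:2]),'yaw',np.degrees(t))
m=a.mean(0)[:2]+36*np.array([np.cos(t),np.sin(t)]); print('die origin',m,'tcp',np.array(p)*1000)
E
```

```text
[[522.54339569  -7.58014373 133.57287699]
 [523.67655248  56.43921253 133.57287699]]
w 64.02938404368 yaw -1.0140420995599146
die origin [559.10433605  23.79242622] tcp [564.36219958  22.5318171  142.37287699]
```

```bash
python3 - <<'E'
from h import *
im=np.load('w5.npy',allow_pickle=True).item()
for n in OUT:
    m=cmask(im['frame'],n); m[240:]=0
    mm=max(comps(m),key=lambda t:t[0])[1]; v,u=np.where(mm)
    c0,c1=np.percentile(u,[15,85]); r=np.median([v[u==c].min() for c in range(int(c0),int(c1))]); 
    rr=[150,175] if n=='red' else [150,200]
    L=np.median([u[v==q].min() for q in range(*rr) if (v==q).any()]); Rr=np.median([u[v==q].max() for q in range(*rr) if (v==q).any()])
    um=(c0+c1)/2
    print(n,'row',r,'xedge@26',onplane(im,[[um,r-.5]],.026)[0,:1]*1000,'L,R px',L,Rr,'yL@12',onplane(im,[[L-.5,170]],.012)[0,1]*1000,'yR@12',onplane(im,[[Rr+.5,170]],.012)[0,1]*1000,'@26',onplane(im,[[L-.5,170],[Rr+.5,170]],.026)[:,1]*1000)
E
```

```text
red row 157.0 xedge@26 [530.47491554] L,R px 233.0 328.0 yL@12 -9.37581124298428 yR@12 62.0285072804323 @26 [-7.62547458 60.10787893]
yellow row 146.0 xedge@26 [521.36087656] L,R px 136.0 199.5 yL@12 -81.27804848403792 yR@12 -33.53336557564718 @26 [-75.83114832 -30.5410657 ]
blue row 141.0 xedge@26 [521.04962089] L,R px 353.5 414.0 yL@12 80.19624555896429 yR@12 125.56370484549362 @26 [ 77.34159622 120.37667059]
```

```bash

python3 -m pendant '[[[-0.004,-0.006,0,-9.5,1.3,30,0],[-0.004,-0.006,0,-9.5,1.3,60,0],[-0.004,-0.006,0,-9.5,1.3,78,0],[-0.004,-0.006,0,-9.5,1.3,78,0],[-0.004,-0.006,0,-9.5,1.3,78,0]]]'
python3 -m pendant '[[[0,0,0,0,0,6,0],[0,0,0,0,0,11,0],[0,0,0,0,0,16,0],[0,0,0,0,0,20,0],[0,0,0,0,0,20,0]]]'
python3 - <<'E'
from h import *
st()
E
```

```text
t: 9.77
position: [0.5728, 0.0234, 0.0639]
orientation: [-0.033, -3.139, 0.001]
force: [-0.6, -0.9, -2.6]
width: 0.146
grasp_force: 60.7
t: 10.18
position: [0.579, 0.023, 0.0484]
orientation: [0.035, 3.132, 0.001]
force: [-0.1, 1.2, 9.6]
width: 0.143
grasp_force: 64.6
t 10.2 pos [0.579  0.023  0.0484] psi 178.7 tilt [0.01 0.  ] j6 0.06 w 12.2 gf 64.6 F [-0.1  1.2  9.6]
```

```bash

python3 -m pendant '[[[0,0,0,0,0,0,0],[0,0,0,0,0,0,0],[0,0,0,0,0,0,0],[0,0,0,0,0,0,0]]]'
python3 - <<'E'
from h import *
st(); im=grab('wrist'); np.save('w6.npy',im,allow_pickle=True); P=pts(im)
# wall top heights of die around
for v in range(150,330,12): print(v,[tuple(np.round(P[v,u]*1000).astype(int)) for u in (185,200,215,280,340,355)])
E
```

```text
t: 10.52
position: [0.579, 0.023, 0.0484]
orientation: [0.035, 3.132, 0.001]
force: [0.7, 1.4, 10.1]
width: 0.149
grasp_force: 64.6
t 10.5 pos [0.579  0.023  0.0484] psi 178.7 tilt [0.01 0.  ] j6 0.06 w 12.7 gf 64.6 F [ 0.7  1.4 10.1]
150 [(np.int64(530), np.int64(-16), np.int64(26)), (np.int64(530), np.int64(-9), np.int64(24)), (np.int64(530), np.int64(-3), np.int64(25)), (np.int64(531), np.int64(26), np.int64(26)), (np.int64(532), np.int64(53), np.int64(25)), (np.int64(532), np.int64(59), np.int64(26))]
162 [(np.int64(535), np.int64(-16), np.int64(25)), (np.int64(536), np.int64(-10), np.int64(25)), (np.int64(536), np.int64(-3), np.int64(25)), (np.int64(536), np.int64(26), np.int64(25)), (np.int64(537), np.int64(53), np.int64(24)), (np.int64(537), np.int64(60), np.int64(24))]
174 [(np.int64(541), np.int64(-17), np.int64(25)), (np.int64(541), np.int64(-10), np.int64(25)), (np.int64(541), np.int64(-3), np.int64(24)), (np.int64(542), np.int64(26), np.int64(26)), (np.int64(542), np.int64(53), np.int64(25)), (np.int64(542), np.int64(60), np.int64(26))]
186 [(np.int64(546), np.int64(-17),
[... 2583 characters left out ...]
np.int64(89)), (np.int64(579), np.int64(25), np.int64(67)), (np.int64(567), np.int64(43), np.int64(90)), (np.int64(602), np.int64(62), np.int64(26))]
306 [(np.int64(608), np.int64(-23), np.int64(25)), (np.int64(608), np.int64(-15), np.int64(24)), (np.int64(566), np.int64(6), np.int64(96)), (np.int64(583), np.int64(25), np.int64(68)), (np.int64(566), np.int64(41), np.int64(98)), (np.int64(609), np.int64(62), np.int64(25))]
318 [(np.int64(571), np.int64(-3), np.int64(95)), (np.int64(571), np.int64(1), np.int64(94)), (np.int64(566), np.int64(7), np.int64(102)), (np.int64(588), np.int64(25), np.int64(69)), (np.int64(567), np.int64(41), np.int64(103)), (np.int64(572), np.int64(46), np.int64(95))]
```

```bash

python3 -m pendant '[[[0,0,0,0,0,0,30],[0,0,0,0,0,0,30],[0,0,0,0,0,0,30]]]'
python3 -m pendant '[[[0,0,0,0,0,-40,30],[0,0,0,0,0,-80,30],[0,0,0,0,0,-80,30],[0,0,0,0,0,-80,30]]]'
python3 - <<'E'
from h import *
st(); im=grab('wrist'); np.save('w7.npy',im,allow_pickle=True); cv2.imwrite('pics/w7.png',im['frame'])
im,c,a=block('red',(.58,.025),0)
E
```

```text
t: 10.82
position: [0.5749, 0.0225, 0.0451]
orientation: [0.036, 3.14, -0.001]
force: [1.4, -0.2, 0.7]
width: 0.349
grasp_force: 0.0
t: 11.15
position: [0.5767, 0.0225, 0.1271]
orientation: [0.036, 3.135, -0.0]
force: [-1.1, -0.0, -0.2]
width: 0.354
grasp_force: 0.0
t 11.2 pos [0.5767 0.0225 0.1271] psi 178.7 tilt [ 0.006 -0.   ] j6 0.06 w 30.2 gf 0.0 F [-1.1 -0.  -0.2]Traceback (most recent call last):
  File "<stdin>", line 3, in <module>
  File "h.py", line 56, in block
    mm=max(comps(m),key=lambda t:t[0])[1]; v,u=np.where(mm)
       ~~~^^^^^^^^^^^^^^^^^^^^^^^^^^^^
ValueError: max() iterable argument is empty
```

View pics/w7.png

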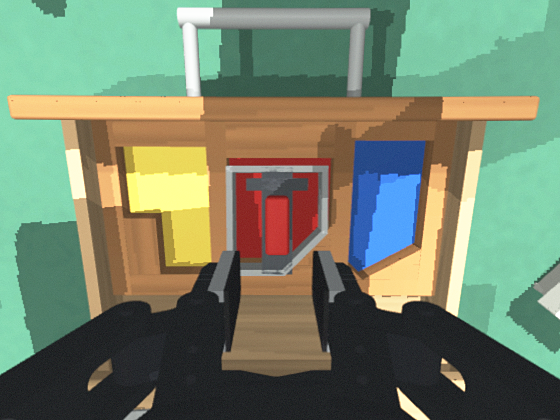

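The red die sits in its cutout with its block at (277,225). I'll check its heights and where the drawer stands now.

```bash
sed -i 's/P\[...,2\]>.042)&(P\[...,2\]<.058)/P[...,2]>zt-.008)\&(P[...,2]<zt+.008)/; s/def block(n,near,guess)/def block(n,near,guess,zt=.05)/; s/onplane(im,np.c_\[u,v\],.05)/onplane(im,np.c_[u,v],zt)/' h.py
cat >> h.py <<'E'
def cuts(im):
    "drawer-cutout board edges seen from psi~180: x of -x edge (z=.026), y floor extents"
    for n in OUT:
        m=cmask(im['frame'],n)&(pts(im)[...,2]<.03); m[275:]=0
        mm=max(comps(m),key=lambda t:t[0])[1]; v,u=np.where(mm)
        c0,c1=np.percentile(u,[15,85]); r=np.median([v[u==c].min() for c in range(int(c0),int(c1)) if (u==c).any()]); um=(c0+c1)/2
        L=np.median([u[v==q].min() for q in range(int(r)+8,int(r)+40) if (v==q).any()]); Rr=np.median([u[v==q].max() for q in range(int(r)+8,int(r)+40) if (v==q).any()])
        print(n,'xedge',(onplane(im,[[um,r-.5]],.026)[0,0]*1000).round(1),'y@12',(onplane(im,[[L-.5,r+24],[Rr+.5,r+24]],.012)[:,1]*1000).round(1),'y@26',(onplane(im,[[L-.5,r+24],[Rr+.5,r+24]],.026)[:,1]*1000).round(1))
E
python3 - <<'E'
from h import *
im=np.load('w7.npy',allow_pickle=True).item(); P=pts(im); cuts(im)
im2,c,a=block('red',(.58,.025),0,.062)
for u,v in ((230,200),(324,200),(277,171),(277,200),(277,225),(277,245),(300,255)): print(u,v,P[v,u].round(4))
plan((.40,-.24,.22),84)
E
```

```text
red xedge 552.2 y@12 [-5.9 12. ] y@26 [-4.3 12.6]
yellow xedge 534.1 y@12 [-81.7 -26. ] y@26 [-75.9 -23.2]
blue xedge 533.3 y@12 [ 77.7 125.6] y@26 [ 74.8 120. ]
red px 277.0 231.0 c [578.   23.3] wh [13.1 35.7] yaw -1.3 z 0.0667
230 200 [ 0.5681 -0.0067  0.0367]
324 200 [0.5692 0.0541 0.0377]
277 171 [0.5504 0.0242 0.0332]
277 200 [0.5617 0.0238 0.0642]
277 225 [0.5759 0.0235 0.0667]
277 245 [0.5871 0.0233 0.0694]
300 255 [0.6046 0.0381 0.0435]
1 turn [-0.001 -0.     0.551] shift [ 55.8 -88.8 -32.2]
2 turn [-0.001 -0.     0.551] shift [   1.1 -104.8  -32.2]
3 turn [-0.001 -0.     0.551] shift [-54.  -89.9 -32.3]
```

The drawer has crept 12 mm inwards and the red die's +x edge is caught on the rim, pitched by 0.19 rad. I'll regrasp, lift 10 mm, shift 6 mm in -x, then lower and release.

```bash

python3 -m pendant '[[[0,0,0,-1,1,35,30],[0,0,0,-1,1,70,30],[0,0,0,-1,1,78,30],[0,0,0,-1,1,78,30]]]'
python3 -m pendant '[[[0,0,0,0,0,0,0],[0,0,0,0,0,0,0],[0,0,0,0,0,0,0],[0,0,0,0,0,0,0]]]'
python3 -m pendant '[[[0,0,0,0,0,-10,0],[0,0,0,0,0,-10,0],[0,0,0,6,0,-10,0],[0,0,0,6,0,-10,0],[0,0,0,6,0,-10,0]]]'
python3 -m pendant '[[[0,0,0,0,0,5,0],[0,0,0,0,0,10,0],[0,0,0,0,0,12,0],[0,0,0,0,0,12,0]]]'
python3 -m pendant '[[[0,0,0,0,0,0,30],[0,0,0,0,0,0,30],[0,0,0,0,0,0,30]]]'
python3 -m pendant '[[[0,0,0,0,0,-40,30],[0,0,0,0,0,-80,30],[0,0,0,0,0,-80,30],[0,0,0,0,0,-80,30]]]'
python3 - <<'E'
from h import *
st(); im,c,a=block('red',(.575,.025),0,.062); P=pts(im); np.save('w8.npy',im,allow_pickle=True); cuts(im)
for u,v in ((277,171),(277,200),(277,225),(277,245),(300,255)): print(u,v,P[v,u].round(4))
E
```

```text
t: 11.63
position: [0.5711, 0.0232, 0.0422]
orientation: [-0.036, -3.133, 0.001]
force: [0.3, -0.7, -0.3]
width: 0.352
grasp_force: 0.0
t: 11.97
position: [0.5759, 0.0232, 0.0473]
orientation: [0.036, 3.14, -0.001]
force: [-0.6, -0.9, -3.6]
width: 0.151
grasp_force: 60.9
t: 12.38
position: [0.5687, 0.0236, 0.0563]
orientation: [-0.036, -3.141, 0.001]
force: [0.5, 0.2, -3.0]
width: 0.148
grasp_force: 60.9
t: 12.72
position: [0.571, 0.0234, 0.0455]
orientation: [0.036, 3.138, -0.001]
force: [-1.5, -0.5, 9.7]
width: 0.15
grasp_force: 63.2
t: 12.97
position: [0.5694, 0.0235, 0.044]
orientation: [0.036, 3.141, -0.0]
force: [-0.3, -0.1, 0.4]
width: 0.352
grasp_force: 0.0
t: 13.3
position: [0.5717, 0.0236, 0.1267]
orientation: [0.036, 3.136, -0.0]
force: [0.0, 0.2, 0.5]
width: 0.354
grasp_force: 0.0
t 13.3 pos [0.5717 0.0236 0.1267] psi 178.7 tilt [ 0.006 -0.   ] j6 0.06 w 30.2 gf 0.0 F [0.  0.2 0.5]
red px 275.0 236.0 c [579.2  23.2] wh [13.2 34.6] yaw -0.9 z 0.0607
red xedge 550.5 y@12 [-4.9 12.3] y@26 [-3.3 13. ]
yellow xedge 533.6 y@12 [-81.8 -25.1] y@26 [-75.9 -22.4]
blue xedge 532.7 y@12 [ 77.5 125.6] y@26 [ 74.7 120.1]
277 171 [0.5455 0.0253 0.0323]
277 200 [0.5648 0.0249 0.0325]
277 225 [0.5727 0.0246 0.061 ]
277 245 [0.5854 0.0244 0.0608]
300 255 [0.604  0.0399 0.0328]
```

Red is flat and home (block top 0.061). Next, yellow.

```bash
python3 -c "
from h import *
plan((.371,-.338,.22),84)"
```

```text
1 turn [0.001 0.001 0.551] shift [  63.5 -122.   -31.8]
2 turn [0.001 0.001 0.551] shift [  -9.7 -137.2  -31.7]
3 turn [0.001 0.001 0.551] shift [ -80.1 -111.9  -31.7]
```

```bash

python3 -m pendant '[[[0,0,0.551,63,-122,-32,40],[0,0,0.551,63,-122,-32,40],[0,0,0.551,63,-122,-32,40],[0,0,0.551,63,-122,-32,40],[0,0,0.551,63,-122,-32,40]]]' >/dev/null
python3 -m pendant '[[[0,0,0.551,-10,-137,-32,40],[0,0,0.551,-10,-137,-32,40],[0,0,0.551,-10,-137,-32,40],[0,0,0.551,-10,-137,-32,40],[0,0,0.551,-10,-137,-32,40]]]' >/dev/null
python3 -m pendant '[[[0,0,0.551,-80,-112,-32,40],[0,0,0.551,-80,-112,-32,40],[0,0,0.551,-80,-112,-32,40],[0,0,0.551,-80,-112,-32,40],[0,0,0.551,-80,-112,-32,40]]]' >/dev/null
python3 -m pendant '[[[0,0,0,0,0,0,40],[0,0,0,0,0,0,40]]]'
python3 - <<'E'
from h import *
st(); im,c,a=block('yellow',(.376,-.288),-96); cv2.imwrite('pics/w9.png',im['frame']); plan((c[0],c[1],.1),a+180)
E
```

```text
t: 14.77
position: [0.3703, -0.3374, 0.2188]
orientation: [-2.332, -2.102, 0.0]
force: [0.2, 0.5, 0.8]
width: 0.469
grasp_force: 0.0
t 14.8 pos [ 0.3703 -0.3374  0.2188] psi 84.1 tilt [-0.002  0.002] j6 0.94 w 40.0 gf 0.0 F [0.2 0.5 0.8]
yellow px 274.0 134.0 c [ 372.8 -292.6] wh [33.3 13.1] yaw -95.6 z 0.0489
1 turn [-0.002 -0.001 -0.004] shift [ 44.3  -2.1 119. ]
```

```bash

python3 -m pendant '[[[0,0,0,44,-2,119,40],[0,0,0,44,-2,119,40],[0,0,0,44,-2,119,40],[0,0,0,44,-2,119,40],[0,0,0,44,-2,119,40]]]'
python3 -m pendant '[[[0,0,0,0,0,30,40],[0,0,0,0,0,60,40],[0,0,0,0,0,60,40],[0,0,0,0,0,60,40],[0,0,0,0,0,60,40]]]'
python3 - <<'E'
from h import *
st(); plan((.3728,-.2926,.032),84.4)
E
```

```text
t: 15.23
position: [0.3718, -0.2913, 0.0992]
orientation: [-2.327, -2.102, 0.002]
force: [0.4, -0.3, 0.4]
width: 0.468
grasp_force: 0.0
t: 15.65
position: [0.3753, -0.2955, 0.0437]
orientation: [2.332, 2.1, 0.001]
force: [-0.6, 0.1, 0.4]
width: 0.468
grasp_force: 0.0
t 15.7 pos [ 0.3753 -0.2955  0.0437] psi 84.0 tilt [ 0.003 -0.002] j6 1.01 w 40.0 gf 0.0 F [-0.6  0.1  0.4]
1 turn [ 0.003  0.002 -0.007] shift [ 2.7 -2.9 11.7]
```

```bash

python3 -m pendant '[[[0.003,0.002,-0.007,3,-3,11,40],[0.003,0.002,-0.007,3,-3,11,40],[0.003,0.002,-0.007,3,-3,11,40],[0.003,0.002,-0.007,3,-3,11,40]]]'
python3 -m pendant '[[[0,0,0,0,0,0,0],[0,0,0,0,0,0,0],[0,0,0,0,0,0,0],[0,0,0,0,0,0,0],[0,0,0,0,0,0,0]]]'
python3 -m pendant '[[[0,0,0,0,0,-20,0],[0,0,0,0,0,-50,0],[0,0,0,0,0,-80,0],[0,0,0,0,0,-120,0],[0,0,0,0,0,-120,0]]]'
python3 -m pendant '[[[0,0,0,0,0,0,0],[0,0,0,0,0,0,0]]]'
python3 - <<'E'
from h import *
st(); plan((.562,-.049,.152),178.7)
E
```

```text
t: 15.98
position: [0.3712, -0.2909, 0.0308]
orientation: [-2.326, -2.108, 0.001]
force: [0.0, -0.5, 0.4]
width: 0.467
grasp_force: 0.0
t: 16.4
position: [0.3718, -0.2911, 0.031]
orientation: [-2.326, -2.109, -0.0]
force: [1.2, 0.8, 5.4]
width: 0.146
grasp_force: 59.4
t: 16.82
position: [0.374, -0.2933, 0.1564]
orientation: [2.324, 2.106, 0.001]
force: [1.6, -2.4, -2.4]
width: 0.144
grasp_force: 59.6
t: 16.98
position: [0.3706, -0.2904, 0.1494]
orientation: [-2.324, -2.107, 0.002]
force: [0.3, 0.4, -3.3]
width: 0.151
grasp_force: 59.5
t 17.0 pos [ 0.3706 -0.2904  0.1494] psi 84.4 tilt [-0.004  0.003] j6 1.0 w 12.9 gf 59.5 F [ 0.3  0.4 -3.3]
1 turn [-0.    -0.002 -0.549] shift [86.3 55.6 -0.9]
2 turn [-0.    -0.002 -0.549] shift [44.7 92.5 -1. ]
3 turn [-0.    -0.002 -0.549] shift [-10.2 102.2  -1. ]
```

```bash

python3 -m pendant '[[[0,0,-0.549,86,56,-1,0],[0,0,-0.549,86,56,-1,0],[0,0,-0.549,86,56,-1,0],[0,0,-0.549,86,56,-1,0],[0,0,-0.549,86,56,-1,0]]]' >/dev/null
python3 -m pendant '[[[0,0,-0.549,45,92,-1,0],[0,0,-0.549,45,92,-1,0],[0,0,-0.549,45,92,-1,0],[0,0,-0.549,45,92,-1,0],[0,0,-0.549,45,92,-1,0]]]' >/dev/null
python3 -m pendant '[[[0,0,-0.549,-10,102,-1,0],[0,0,-0.549,-10,102,-1,0],[0,0,-0.549,-10,102,-1,0],[0,0,-0.549,-10,102,-1,0],[0,0,-0.549,-10,102,-1,0]]]' >/dev/null
python3 -m pendant '[[[0,0,0,0,0,0,0],[0,0,0,0,0,0,0],[0,0,0,0,0,0,0],[0,0,0,0,0,0,0]]]' >/dev/null
python3 - <<'E'
from h import *
st(); im=grab('wrist'); np.save('w10.npy',im,allow_pickle=True); cv2.imwrite('pics/w10.png',im['frame'])
E
```

```text
t 18.6 pos [ 0.5615 -0.0501  0.1525] psi 178.7 tilt [-0.004  0.002] j6 -0.07 w 12.9 gf 60.6 F [-0.6  0.1 -4.2]
```

View pics/w10.png

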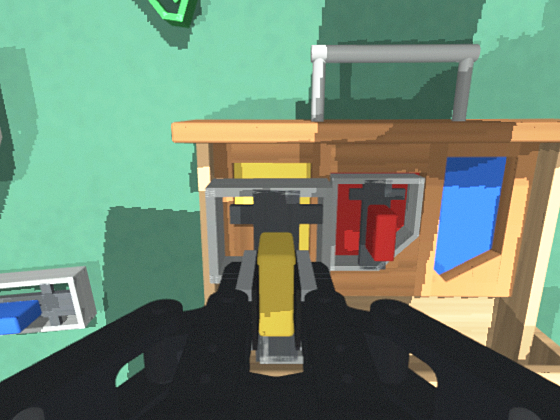

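The yellow die in hand has its -x wall along row ~182, columns 206-331. Yellow cutout edge at row ~163, columns 233-310.

```bash
cat >> h.py <<'E'
def inhand(im,pl,pr,xl,yl,yr):
    "corners of the held die's -x wall top (pixels, -y then +y): local x=xl, y=yl,yr -> origin, pitch hint"
    P=pts(im); z=np.nanmedian([P[int(pl[1])+3+k,int(u),2] for k in range(2) for u in np.linspace(pl[0]+8,pr[0]-8,20)])
    a=onplane(im,[pl,pr],z)*1000; d=a[1]-a[0]; t=np.arctan2(d[1],d[0])-np.pi/2
    R=np.array([[np.cos(t),-np.sin(t)],[np.sin(t),np.cos(t)]]); o=a.mean(0)[:2]-R@[xl,(yl+yr)/2]
    p=np.array(im['s']['position'])*1000
    print('walltop z',z.round(4),'expect',(p[2]-8.5).round(1),'width',np.hypot(*d[:2]).round(1),yr-yl,'yaw',np.degrees(t).round(1),'o',o.round(1),'o-tcp',(o-p[:2]).round(1))
E
python3 - <<'E'
from h import *
im=np.load('w10.npy',allow_pickle=True).item(); 
P=pts(im); print([P[v,225,2].round(4) for v in range(176,192,2)],[P[v,240].round(3) for v in range(160,170,2)])
# exact edges of wall: print z along column 225 & along row 185
z=P[186,:,2]; k=np.where((z>.12)&(z<.16))[0]; print(k.min(),k.max())
for c in (220,260,300,320):
    k=np.where((P[170:200,c,2]>.12))[0]; print(c,170+k.min())
inhand(im,(206.5,182),(331.5,181),-36,-30,24); cuts(im); inhand(np.load('w5.npy',allow_pickle=True).item(),(200,171),(355.5,170.5),-36,-33,33)
E
```

```text
[np.float64(0.0247), np.float64(0.1196), np.float64(0.1254), np.float64(0.1313), np.float64(0.1356), np.float64(0.1386), np.float64(0.1423), np.float64(0.142)] [array([ 0.531, -0.075,  0.025]), array([ 0.533, -0.075,  0.023]), array([ 0.536, -0.076,  0.012]), array([ 0.538, -0.077,  0.011]), array([ 0.539, -0.077,  0.011])]
206 331
220 178
260 178
300 178
320 178
walltop z 0.1382 expect 144.0 width 53.8 54 yaw -0.9 o [561.8 -49.5] o-tcp [0.3 0.7]
red xedge 550.4 y@12 [-0.8 17.4] y@26 [-3.2 14.1]
yellow xedge 533.4 y@12 [-82.4 -22.2] y@26 [-80.7 -23.5]
blue xedge 532.6 y@12 [ 81.5 125.7] y@26 [ 75. 117.]
walltop z 0.1274 expect 133.9 width 66.6 66 yaw -1.0 o [560.1  23.8] o-tcp [-4.3  1.3]
```

```bash
python3 - <<'E'
from h import *
im=np.load('w10.npy',allow_pickle=True).item(); P=pts(im)
for c in (220,245,300,320): print(c,[(v,(P[v,c]*1000).round(1).tolist()) for v in range(177,193,2)])
E
```

```text
220 [(177, [543.5, -90.4, 25.0]), (179, [527.1, -75.4, 122.4]), (181, [527.0, -74.6, 127.9]), (183, [527.1, -74.0, 132.0]), (185, [527.0, -73.3, 137.2]), (187, [527.0, -72.6, 141.4]), (189, [527.8, -72.6, 142.0]), (191, [528.6, -72.7, 141.9])]
245 [(177, [546.3, -73.1, 11.6]), (179, [527.5, -63.6, 121.7]), (181, [527.1, -63.1, 128.7]), (183, [527.1, -62.7, 133.5]), (185, [527.0, -62.3, 138.2]), (187, [527.3, -62.1, 141.2]), (189, [527.8, -62.0, 143.1]), (191, [528.7, -62.0, 142.7])]
300 [(177, [547.4, -30.3, 10.6]), (179, [527.5, -37.7, 124.9]), (181, [527.7, -38.0, 128.8]), (183, [527.6, -38.3, 134.0]), (185, [527.7, -38.6, 137.8]), (187, [527.5, -38.9, 142.7]), (189, [528.6, -38.8, 141.5]), (191, [529.3, -38.9, 142.3])]
320 [(177, [545.2, -16.4, 24.6]), (179, [527.9, -28.3, 124.1]), (181, [528.0, -28.8, 128.3]), (183, [527.9, -29.4, 133.5]), (185, [527.9, -29.9, 137.6]), (187, [527.8, -30.5, 142.3]), (189, [528.1, -30.8, 145.1]), (191, [529.4, -30.5, 142.9])]
```

```bash

python3 -m pendant '[[[0,0,0,-8.4,0,30,0],[0,0,0,-8.4,0,60,0],[0,0,0,-8.4,0,80,0],[0,0,0,-8.4,0,84,0],[0,0,0,-8.4,0,84,0]]]'
python3 -m pendant '[[[0,0,0,0,0,0,0],[0,0,0,0,0,0,0],[0,0,0,0,0,0,0],[0,0,0,0,0,0,0]]]'
python3 - <<'E'
from h import *
st(); plan((.5699,-.0499,.066),178.7)
im=grab('wrist'); np.save('w11.npy',im,allow_pickle=True); P=pts(im)
for c in (220,245,300,320): print(c,[(v,(P[v,c]*1000).round(1).tolist()) for v in range(171,193,3)])
cuts(im)
E
```

```text
t: 19.03
position: [0.5687, -0.0499, 0.0679]
orientation: [-0.035, -3.135, -0.003]
force: [-0.4, -0.4, -2.9]
width: 0.142
grasp_force: 60.5
t: 19.37
position: [0.5715, -0.05, 0.0707]
orientation: [-0.034, -3.141, -0.003]
force: [0.3, 0.3, -4.3]
width: 0.15
grasp_force: 60.6
t 19.4 pos [ 0.5715 -0.05    0.0707] psi 178.7 tilt [-0.     0.002] j6 -0.07 w 12.8 gf 60.6 F [ 0.3  0.3 -4.3]
1 turn [ 0.002 -0.     0.001] shift [1.6 0.  4.7]
220 [(171, [538.1, -79.5, 11.6]), (174, [540.0, -79.8, 10.6]), (177, [541.5, -79.8, 11.2]), (180, [537.0, -74.8, 43.8]), (183, [537.0, -73.8, 50.9]), (186, [537.2, -73.0, 56.7]), (189, [537.4, -72.2, 61.9]), (192, [538.9, -72.5, 60.6])]
245 [(171, [538.3, -65.7, 12.5]), (174, [540.3, -66.0, 10.5]), (177, [541.9, -66.0, 10.8]), (180, [537.4, -63.3, 42.9]), (183, [537.2, -62.7, 51.0]), (186, [537.2, -62.1, 57.5]), (189, [537.8, -61.9, 60.9]), (192, [539.3, -62.1, 59.9])]
300 [(171, [539.4, -35.5, 9.6]), (174, [540.9, -35.5, 10.6]), (177, [542.5, -35.6, 10.8]), (180, [537.8, -37.7, 43.6]), (183, [537.7, -38.2, 51.3]), (186, [537.7, -38.6, 57.9]), (189, [538.2, -38.8, 61.3]), (192, [539.5, -38.8, 61.1])]
320 [(171, [539.5, -24.5, 10.4]), (174, [541.1, -24.5, 11.1]), (177, [542.8, -24.5, 11.0]), (180, [538.0, -28.4, 44.1]), (183, [537.9, -29.3, 51.4]), (186, [537.8, -30.1, 58.0]), (189, [538.6, -30.4, 60.5]), (192, [539.8, -30.4, 60.7])]
red xedge 550.9 y@12 [ 0.3 18.4] y@26 [-3.1 13.8]
yellow xedge 533.5 y@12 [-82.  -22.6] y@26 [-79.7 -24.4]
blue xedge 532.6 y@12 [ 83.8 105.7] y@26 [74.5 94.9]
```

```bash

python3 -m pendant '[[[0,0,0,1.6,0,4,0],[0,0,0,1.6,0,8,0],[0,0,0,1.6,0,12,0],[0,0,0,1.6,0,15,0],[0,0,0,1.6,0,18,0]]]'
python3 -m pendant '[[[0,0,0,0,0,4,0],[0,0,0,0,0,7,0],[0,0,0,0,0,9,0],[0,0,0,0,0,9,0],[0,0,0,0,0,9,0]]]'
python3 - <<'E'
from h import *
st(); im=grab('wrist'); P=pts(im); np.save('w12.npy',im,allow_pickle=True)
for c in (220,245,300,320): print(c,[(v,(P[v,c]*1000).round(1).tolist()) for v in range(171,198,3)])
E
```

```text
t: 19.83
position: [0.5684, -0.0498, 0.0506]
orientation: [-0.034, -3.138, -0.003]
force: [-1.0, -0.4, -2.7]
width: 0.145
grasp_force: 60.6
t: 20.25
position: [0.5697, -0.0497, 0.043]
orientation: [-0.034, -3.141, -0.003]
force: [0.6, 0.7, 2.7]
width: 0.148
grasp_force: 61.4
t 20.2 pos [ 0.5697 -0.0497  0.043 ] psi 178.8 tilt [-0.001  0.002] j6 -0.07 w 12.7 gf 61.4 F [0.6 0.7 2.7]
220 [(171, [529.6, -73.0, 24.5]), (174, [530.8, -73.0, 25.1]), (177, [532.2, -73.1, 25.0]), (180, [533.4, -73.0, 25.8]), (183, [535.2, -73.5, 23.4]), (186, [535.5, -72.8, 28.5]), (189, [536.1, -72.4, 31.8]), (192, [537.0, -72.1, 33.6]), (195, [538.6, -72.4, 32.2])]
245 [(171, [529.6, -61.9, 26.0]), (174, [531.1, -62.1, 24.8]), (177, [532.6, -62.2, 24.0]), (180, [534.0, -62.3, 23.7]), (183, [535.4, -62.4, 23.6]), (186, [535.3, -61.8, 30.6]), (189, [536.1, -61.7, 32.9]), (192, [537.4, -61.8, 32.5]), (195, [538.7, -61.8, 32.6])]
300 [(171, [530.4, -38.0, 24.3]), (174, [531.6, -38.0, 25.0]), (177, [533.1, -37.9, 23.8]), (180, [534.1, -38.1, 26.0]), (183, [536.0, -37.9, 23.0]), (186, [535.8, -38.4, 30.5]), (189, [536.6, -38.6, 33.0]), (192, [537.8, -38.6, 33.1]), (195, [539.2, -38.6, 32.9])]
320 [(171, [530.5, -29.3, 24.8]), (174, [532.1, -29.1, 23.4]), (177, [533.0, -29.3, 25.4]), (180, [534.4, -29.3, 25.4]), (183, [536.1, -29.0, 23.5]), (186, [535.9, -29.9, 30.6]), (189, [536.6, -30.2, 33.7]), (192, [538.2, -30.1, 32.3]), (195, [539.4, -30.1, 32.8])]
```

```bash

python3 -m pendant '[[[0,0,0,0,0,0,30],[0,0,0,0,0,0,30],[0,0,0,0,0,0,30]]]' >/dev/null
python3 -m pendant '[[[0,0,0,0,0,-40,30],[0,0,0,0,0,-80,30],[0,0,0,0,0,-110,30],[0,0,0,0,0,-110,30],[0,0,0,0,0,-110,30]]]'
python3 - <<'E'
from h import *
st(); block('yellow',(.572,-.05),0,.062); plan((.645,-.308,.21),97)
E
```

```text
t: 20.97
position: [0.5707, -0.0502, 0.1545]
orientation: [0.034, 3.139, 0.002]
force: [-0.3, -0.2, -0.6]
width: 0.355
grasp_force: 0.0
t 21.0 pos [ 0.5707 -0.0502  0.1545] psi 178.7 tilt [0.002 0.001] j6 -0.07 w 30.3 gf 0.0 F [-0.3 -0.2 -0.6]
yellow px 276.0 210.0 c [570.1 -49.6] wh [13.2 34.3] yaw -0.8 z 0.0607
1 turn [ 0.    -0.001  0.476] shift [-27.1 -85.4 -19.3]
2 turn [ 0.    -0.001  0.476] shift [-63.2 -63.5 -19.3]
3 turn [ 0.    -0.001  0.476] shift [-85.3 -27.5 -19.2]
```

Yellow is home (block top 0.0607). Next, the steel-walled blue die.

```bash

python3 -m pendant '[[[0,0,0.476,-27,-85,-19,40],[0,0,0.476,-27,-85,-19,40],[0,0,0.476,-27,-85,-19,40],[0,0,0.476,-27,-85,-19,40],[0,0,0.476,-27,-85,-19,40]]]' >/dev/null
python3 -m pendant '[[[0,0,0.476,-63,-64,-19,40],[0,0,0.476,-63,-64,-19,40],[0,0,0.476,-63,-64,-19,40],[0,0,0.476,-63,-64,-19,40],[0,0,0.476,-63,-64,-19,40]]]' >/dev/null
python3 -m pendant '[[[0,0,0.476,-85,-28,-19,40],[0,0,0.476,-85,-28,-19,40],[0,0,0.476,-85,-28,-19,40],[0,0,0.476,-85,-28,-19,40],[0,0,0.476,-85,-28,-19,40]]]' >/dev/null
python3 -m pendant '[[[0,0,0,0,0,0,40],[0,0,0,0,0,0,40]]]' >/dev/null
python3 - <<'E'
from h import *
st(); im,c,a=block('blue',(.647,-.256),-85); cv2.imwrite('pics/w13.png',im['frame']); plan((c[0],c[1],.1),a+180)
E
```

```text
t 22.4 pos [ 0.6432 -0.3067  0.2077] psi 97.3 tilt [-0.004  0.003] j6 1.0 w 40.2 gf 0.0 F [ 0.4  0.6 -0.3]
blue px 290.0 134.0 c [ 647.8 -259.8] wh [13.9 33.5] yaw -86.2 z 0.0488
1 turn [-0.003 -0.003  0.06 ] shift [ 45.7  10.7 108.1]
```

View pics/w13.png

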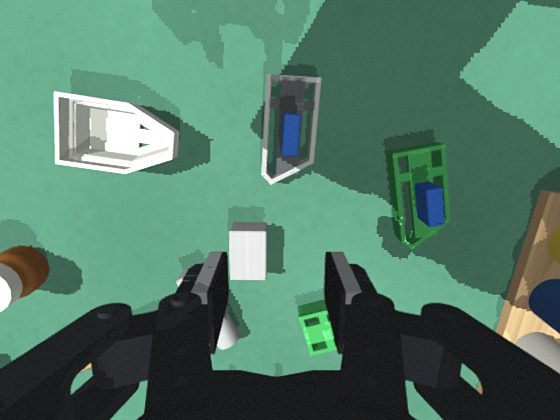

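The steel-walled blue die has its block at (290,134) and its slanted tip at (270,180), towards -y. That confirms yaw -86°.

```bash

python3 -m pendant '[[[-0.003,-0.003,0.06,46,11,60,40],[-0.003,-0.003,0.06,46,11,108,40],[-0.003,-0.003,0.06,46,11,108,40],[-0.003,-0.003,0.06,46,11,108,40],[-0.003,-0.003,0.06,46,11,108,40]]]' >/dev/null
python3 -m pendant '[[[0,0,0,0,0,30,40],[0,0,0,0,0,55,40],[0,0,0,0,0,55,40],[0,0,0,0,0,55,40],[0,0,0,0,0,55,40]]]' >/dev/null
python3 - <<'E'
from h import *
st(); plan((.6478,-.2598,.032),93.8)
E
```

```text
t 23.3 pos [ 0.6506 -0.2621  0.0489] psi 93.5 tilt [ 0.004 -0.002] j6 1.13 w 40.1 gf 0.0 F [-0.2 -0.5  0. ]
1 turn [ 0.004  0.003 -0.005] shift [ 2.5 -2.7 16.9]
```

```bash

python3 -m pendant '[[[0.002,0.001,-0.005,1,-1,6,40],[0.002,0.001,-0.005,1,-1,12,40],[0.002,0.001,-0.005,1,-1,16,40],[0.002,0.001,-0.005,1,-1,16,40]]]'
python3 -m pendant '[[[0,0,0,0,0,0,0],[0,0,0,0,0,0,0],[0,0,0,0,0,0,0],[0,0,0,0,0,0,0],[0,0,0,0,0,0,0]]]'
python3 -m pendant '[[[0,0,0,0,0,-20,0],[0,0,0,0,0,-50,0],[0,0,0,0,0,-80,0],[0,0,0,0,0,-120,0],[0,0,0,0,0,-120,0]]]'
python3 -m pendant '[[[0,0,0,0,0,0,0],[0,0,0,0,0,0,0]]]'
python3 - <<'E'
from h import *
st(); plan((.573,.1,.152),178.7)
E
```

```text
t: 23.65
position: [0.6472, -0.2598, 0.0289]
orientation: [-2.145, -2.292, 0.002]
force: [0.4, 0.6, -0.4]
width: 0.468
grasp_force: 0.0
t: 24.07
position: [0.648, -0.26, 0.0299]
orientation: [-2.147, -2.293, 0.001]
force: [1.0, 0.6, -0.7]
width: 0.149
grasp_force: 61.4
t: 24.48
position: [0.6517, -0.2615, 0.1583]
orientation: [2.141, 2.287, 0.005]
force: [1.0, -1.1, -0.4]
width: 0.147
grasp_force: 61.2
t: 24.65
position: [0.6475, -0.2598, 0.1491]
orientation: [-2.146, -2.292, 0.002]
force: [-0.3, 0.8, -2.9]
width: 0.15
grasp_force: 61.2
t 24.6 pos [ 0.6475 -0.2598  0.1491] psi 93.8 tilt [-0.002  0.   ] j6 1.12 w 12.8 gf 61.2 F [-0.3  0.8 -2.9]
1 turn [-0.    -0.001 -0.494] shift [121.3 -16.9  -0.9]
2 turn [-0.    -0.001 -0.494] shift [114.8  42.7  -0.9]
3 turn [-0.    -0.001 -0.494] shift [80.8 92.  -1. ]
```

```bash

python3 -m pendant '[[[0,0,-0.494,121,-17,-1,0],[0,0,-0.494,121,-17,-1,0],[0,0,-0.494,121,-17,-1,0],[0,0,-0.494,121,-17,-1,0],[0,0,-0.494,121,-17,-1,0]]]' >/dev/null
python3 -m pendant '[[[0,0,-0.494,115,43,-1,0],[0,0,-0.494,115,43,-1,0],[0,0,-0.494,115,43,-1,0],[0,0,-0.494,115,43,-1,0],[0,0,-0.494,115,43,-1,0]]]' >/dev/null
python3 -m pendant '[[[0,0,-0.494,81,92,-1,0],[0,0,-0.494,81,92,-1,0],[0,0,-0.494,81,92,-1,0],[0,0,-0.494,81,92,-1,0],[0,0,-0.494,81,92,-1,0]]]' >/dev/null
python3 -m pendant '[[[0,0,0,0,0,0,0],[0,0,0,0,0,0,0],[0,0,0,0,0,0,0],[0,0,0,0,0,0,0],[0,0,0,0,0,0,0]]]' >/dev/null
cat >> h.py <<'E'
def face(im,tcpz):
    "held die's -x wall face: x, y extents at mid height"
    P=pts(im); m=(abs(P[...,2]-(tcpz-.0185))<.005)&(P[...,0]<im['s']['position'][0]-.02); m[230:]=0; m[:150]=0
    mm=max(comps(m),key=lambda t:t[0])[1]; Q=P[mm]; v,u=np.where(mm)
    f=Q[Q[:,0]<np.percentile(Q[:,0],30)+.002]
    print('face x med',(np.median(f[:,0])*1000).round(1),'y',(np.percentile(f[:,1],[.5,99.5])*1000).round(1),'slope deg',np.degrees(np.polyfit(f[:,1],f[:,0],1)[0]).round(1),'px',u.min(),u.max(),v.min(),v.max())
    c=int((u.min()+u.max())/2)+20; print([(q,(P[q,c]*1000).round(1).tolist()) for q in range(v.min()-6,v.max()+14,3)])
E
python3 - <<'E'
from h import *
st(); im=grab('wrist'); np.save('w14.npy',im,allow_pickle=True); cuts(im); face(im,im['s']['position'][2]); face(np.load('w10.npy',allow_pickle=True).item(),.1525)
E
```

```text
t 26.3 pos [0.5736 0.0989 0.1527] psi 178.5 tilt [-0.001 -0.   ] j6 0.2 w 12.7 gf 61.2 F [ 0.2  0.  -1.8]
red xedge 557.8 y@12 [29.2 47.4] y@26 [32.8 50. ]
yellow xedge 557.1 y@12 [-47.6 -39.9] y@26 [-40.3 -32.9]
blue xedge 550.1 y@12 [117.9 124.9] y@26 [117.  123.7]
face x med 526.9 y [ 77.8 123.2] slope deg 1.5 px 223 330 153 156
[(147, [535.1, 114.8, 25.2]), (150, [537.3, 114.8, 25.5]), (153, [527.1, 109.4, 128.8]), (156, [527.1, 108.8, 139.0]), (159, [527.6, 108.5, 144.6]), (162, [529.0, 108.6, 143.1]), (165, [530.2, 108.6, 143.5]), (168, [531.1, 108.5, 145.5])]
face x med 527.5 y [-78.7 -25.4] slope deg 1.2 px 206 330 181 186
[(175, [545.3, -39.7, 12.4]), (178, [527.6, -43.2, 121.2]), (181, [527.5, -43.5, 129.1]), (184, [527.9, -43.6, 133.9]), (187, [527.6, -43.9, 141.7]), (190, [529.0, -43.9, 141.4]), (193, [530.0, -44.0, 142.8]), (196, [531.2, -44.0, 142.9]), (199, [532.5, -44.0, 143.2])]
```

```bash

python3 -m pendant '[[[0,0,0,-8.3,-0.4,30,0],[0,0,0,-8.3,-0.4,60,0],[0,0,0,-8.3,-0.4,82,0],[0,0,0,-8.3,-0.4,86,0],[0,0,0,-8.3,-0.4,86,0]]]' >/dev/null
python3 -m pendant '[[[0,0,0,0,0,0,0],[0,0,0,0,0,0,0],[0,0,0,0,0,0,0],[0,0,0,0,0,0,0],[0,0,0,0,0,0,0]]]'
python3 - <<'E'
from h import *
st(); im=grab('wrist'); np.save('w15.npy',im,allow_pickle=True); cuts(im); face(im,im['s']['position'][2]); P=pts(im)
for v in range(128,160,3): print(v,(P[v,275]*1000).round(1),im['frame'][v,275])
E
```

```text
t: 27.2
position: [0.5823, 0.0995, 0.0678]
orientation: [0.036, 3.141, 0.0]
force: [0.2, 0.2, -1.9]
width: 0.15
grasp_force: 61.1
t 27.2 pos [0.5823 0.0995 0.0678] psi 178.7 tilt [0. 0.] j6 0.19 w 12.8 gf 61.1 F [ 0.2  0.2 -1.9]
red xedge 558.1 y@12 [28.3 46.1] y@26 [33.5 50. ]
yellow xedge 562.9 y@12 [-51.2 -45.3] y@26 [-40.4 -34.9]
blue xedge 545.3 y@12 [113.8 122.1] y@26 [112.9 120.6]
face x med 535.6 y [ 78.1 123.7] slope deg 1.3 px 222 330 153 156
[(147, [535.2, 110.9, 23.9]), (150, [536.6, 110.8, 25.1]), (153, [535.8, 109.9, 43.6]), (156, [536.0, 109.4, 52.4]), (159, [536.3, 109.0, 59.8]), (162, [537.6, 109.0, 58.8]), (165, [538.7, 108.9, 59.9]), (168, [540.1, 109.0, 58.9])]
128 [525.7 100.6  24.5] [ 89 134 191]
131 [527.1 100.6  24.9] [ 93 140 193]
134 [528.5 100.6  25.1] [ 90 137 196]
137 [530.  100.5  24.3] [ 66 101 142]
140 [531.4 100.5  24.9] [ 67 103 140]
143 [532.9 100.5  25.4] [ 67 102 144]
146 [534.3 100.5  25.2] [ 69 102 142]
149 [535.9 100.4  24.1] [ 64  98 139]
152 [535.6 100.4  39.3] [110 112 106]
155 [535.4 100.5  51.7] [107 109 105]
158 [535.8 100.5  58.6] [185 189 182]
```

The board shows where the cutout's edge should be, so the drawer may have moved again. Measuring from the last pictures plus a raised one.

```bash

python3 -m pendant '[[[0,0,0,40,-60,-80,0],[0,0,0,40,-60,-80,0],[0,0,0,40,-60,-80,0],[0,0,0,40,-60,-80,0]]]' >/dev/null
python3 -m pendant '[[[0,0,0,0,0,0,0],[0,0,0,0,0,0,0],[0,0,0,0,0,0,0]]]'
python3 - <<'E'
from h import *
im=grab('wrist'); np.save('w16.npy',im,allow_pickle=True); cv2.imwrite('pics/w16.png',im['frame']); cuts(im)
E
```

```text
t: 27.83
position: [0.5399, 0.0408, 0.1456]
orientation: [-0.035, -3.139, -0.0]
force: [0.9, -0.3, -3.3]
width: 0.149
grasp_force: 60.9
red xedge 544.0 y@12 [-5.3 -1.4] y@26 [-2.9  0.8]
yellow xedge 544.1 y@12 [-43.8 -35.2] y@26 [-39.5 -31.3]
blue xedge 523.8 y@12 [ 83.3 125.5] y@26 [ 81.2 121.3]
```

View pics/w16.png

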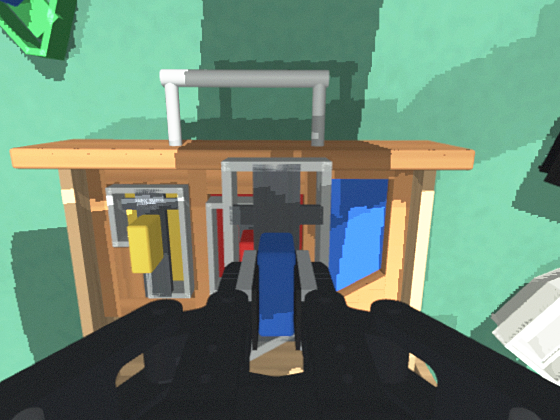

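```bash
python3 - <<'E'
from h import *
im=np.load('w16.npy',allow_pickle=True).item(); m=cmask(im['frame'],'blue')
for c in (345,355,365,375):
    r=np.where(m[165:230,c])[0].min()+165; print(c,r,onplane(im,[[c,r-.5]],.026)[0]*1000)
rr=[np.where(m[q,330:400])[0] for q in range(190,215,6)]; print([(330+k.min(),330+k.max()) for k in rr])
print(onplane(im,[[330+rr[0].max()+.5,190]],.012)*1000)
P=pts(im); print([(v,(P[v,150]*1000).round(1).tolist()) for v in range(178,200,3)])
E
```

```text
345 179 [523.64938241  91.29801572  26.        ]
355 179 [523.81043161  98.46828129  26.        ]
365 179 [523.97218657 105.63224566  26.        ]
375 179 [524.13462438 112.78908143  26.        ]
[(np.int64(331), np.int64(386)), (np.int64(331), np.int64(386)), (np.int64(331), np.int64(385)), (np.int64(331), np.int64(385)), (np.int64(331), np.int64(384))]
[[535.93513634 125.73041233  12.        ]]
[(178, [520.3, -48.5, 26.0]), (181, [522.6, -49.0, 25.4]), (184, [525.8, -51.0, 20.3]), (187, [525.7, -47.2, 31.9]), (190, [527.7, -47.1, 32.8]), (193, [529.5, -46.9, 34.0]), (196, [531.9, -47.4, 33.3]), (199, [534.3, -48.1, 32.1])]
```

```bash
python3 - <<'E'
from h import *
im=np.load('w16.npy',allow_pickle=True).item(); face(im,.1456); st()
P=pts(im); print((P[164:176:2,245]*1000).round(1).tolist())
E
```

```text
face x med 495.4 y [19.4 64.8] slope deg 1.2 px 223 329 159 161
[(153, [498.7, 53.6, 75.7]), (156, [500.7, 53.7, 73.8]), (159, [495.7, 51.0, 124.2]), (162, [495.5, 50.5, 134.5]), (165, [496.7, 50.4, 135.3]), (168, [497.9, 50.4, 135.1]), (171, [499.3, 50.4, 134.7]), (174, [500.2, 50.3, 136.4])]
t 27.9 pos [0.5398 0.0409 0.1455] psi 178.7 tilt [-0.003  0.   ] j6 0.1 w 12.3 gf 60.9 F [-0.7  0.8 -2.6]
[[496.0, 29.2, 134.0], [496.7, 29.2, 134.7], [497.6, 29.2, 134.4], [498.4, 29.1, 134.6], [517.5, 19.6, 25.2], [518.9, 19.5, 25.3]]
```

```bash
python3 -c "
from h import *
plan((.5708,.0989,.146),178.7)"
```

```text
1 turn [ 0.    -0.003  0.001] shift [-29.7  58.7  -0.6]
```

```bash

python3 -m pendant '[[[0,-0.003,0,-29.7,58.7,0,0],[0,-0.003,0,-29.7,58.7,0,0],[0,-0.003,0,-29.7,58.7,0,0],[0,-0.003,0,-29.7,58.7,0,0],[0,-0.003,0,-29.7,58.7,0,0]]]' >/dev/null
python3 -m pendant '[[[0,0,0,0,0,20,0],[0,0,0,0,0,40,0],[0,0,0,0,0,60,0],[0,0,0,0,0,74,0],[0,0,0,0,0,74,0]]]'  >/dev/null
python3 -m pendant '[[[0,0,0,0,0,0,0],[0,0,0,0,0,0,0],[0,0,0,0,0,0,0],[0,0,0,0,0,0,0],[0,0,0,0,0,0,0]]]'
python3 - <<'E'
from h import *
st(); im=grab('wrist'); np.save('w17.npy',im,allow_pickle=True); face(im,im['s']['position'][2]); P=pts(im)
for v in range(128,176,3): print(v,(P[v,275]*1000).round(1),im['frame'][v,275])
E
```

```text
t: 29.13
position: [0.5721, 0.0983, 0.0737]
orientation: [0.036, 3.138, 0.0]
force: [0.2, -0.2, -2.1]
width: 0.148
grasp_force: 60.9
t 29.1 pos [0.5721 0.0983 0.0737] psi 178.7 tilt [0.003 0.   ] j6 0.19 w 12.7 gf 60.9 F [ 0.2 -0.2 -2.1]
face x med 527.7 y [ 76.8 122.3] slope deg 1.2 px 223 329 159 161
[(153, [530.5, 110.7, 11.0]), (156, [532.1, 110.7, 10.9]), (159, [528.0, 108.6, 51.9]), (162, [527.8, 108.0, 62.5]), (165, [529.1, 108.0, 62.2]), (168, [530.3, 108.0, 62.7]), (171, [531.5, 107.9, 62.8]), (174, [532.8, 107.9, 62.7])]
128 [516.   99.5  24.7] [ 90 135 190]
131 [517.5  99.5  24.3] [ 92 137 193]
134 [518.9  99.4  25.6] [ 90 133 186]
137 [520.4  99.4  25.7] [ 64  99 138]
140 [521.9  99.4  25. ] [ 68 104 143]
143 [523.4  99.3  25.2] [ 65 105 147]
146 [526.3  99.2  11.9] [151  80  39]
149 [528.   99.2  11.6] [145  80  41]
152 [529.6  99.2  11.4] [147  81  43]
155 [531.3  99.1  11.1] [146  77  39]
158 [528.1  99.2  47.1] [104 108 107]
161 [527.3  99.3  61.8] [136 139 135]
164 [528.4  99.3  62.7] [151 149 145]
167 [529.6  99.2  62.9] [98 97 93]
170 [531.   99.2  62.1] [120 117 113]
173 [532.2  99.2  62.6] [94 89 86]
```

```bash

python3 -m pendant '[[[0,0.003,0,1.2,0.4,5,0],[0,0.003,0,1.2,0.4,10,0],[0,0.003,0,1.2,0.4,14,0],[0,0.003,0,1.2,0.4,17,0],[0,0.003,0,1.2,0.4,19,0]]]' 
python3 -m pendant '[[[0,0,0,0,0,4,0],[0,0,0,0,0,7,0],[0,0,0,0,0,10,0],[0,0,0,0,0,11,0],[0,0,0,0,0,11,0]]]'
python3 - <<'E'
from h import *
st(); im=grab('wrist'); np.save('w18.npy',im,allow_pickle=True); P=pts(im)
for v in range(128,185,4): print(v,(P[v,275]*1000).round(1),(P[v,240]*1000).round(1),im['frame'][v,275])
E
```

```text
t: 29.6
position: [0.5698, 0.0986, 0.0529]
orientation: [-0.036, -3.139, 0.0]
force: [0.2, 0.0, -2.9]
width: 0.148
grasp_force: 60.9
t: 30.02
position: [0.5705, 0.0988, 0.0435]
orientation: [-0.036, -3.141, -0.0]
force: [-2.4, -0.5, 4.9]
width: 0.147
grasp_force: 62.1
t 30.0 pos [0.5705 0.0988 0.0435] psi 178.7 tilt [-0.001  0.   ] j6 0.19 w 12.6 gf 62.1 F [-2.4 -0.5  4.9]
128 [512.5 100.   25. ] [512.2  85.2  25.7] [ 87 132 180]
132 [514.1 100.   26.2] [513.8  85.2  26.1] [ 88 137 192]
136 [515.9  99.9  24.5] [515.6  84.9  24.2] [ 91 138 195]
140 [517.4  99.9  26.5] [517.3  84.8  24.3] [ 92 141 195]
144 [519.3  99.8  24.1] [518.9  84.8  25. ] [ 92 139 196]
148 [521.   99.8  24.5] [520.5  84.8  25.5] [ 93 140 196]
152 [522.6  99.8  25.1] [522.3  84.7  25.2] [ 92 140 194]
156 [526.2  99.7  10.5] [525.8  83.2  11.1] [135  90  67]
160 [525.7  99.7  27.7] [525.2  84.9  29. ] [109 113 108]
164 [526.5  99.7  33.7] [526.3  85.2  33.2] [175 181 174]
168 [528.3  99.6  33. ] [528.1  85.1  32.5] [158 160 154]
172 [530.1  99.6  32.4] [533.4  82.8  10.8] [94 88 85]
176 [531.7  99.6  32.9] [535.2  82.8  11.7] [99 96 90]
180 [533.3  99.5  33.6] [537.1  82.7  11.6] [96 91 88]
184 [534.9  99.5  34.1] [539.1  82.6  11.4] [96 91 85]
```

```bash

python3 -m pendant '[[[0,0,0,0,0,0,30],[0,0,0,0,0,0,30],[0,0,0,0,0,0,30]]]' >/dev/null
python3 -m pendant '[[[0,0,0,0,0,-40,30],[0,0,0,0,0,-80,30],[0,0,0,0,0,-120,30],[0,0,0,0,0,-150,30],[0,0,0,0,0,-150,30]]]' >/dev/null
python3 -m pendant '[[[0,0,0,20,-60,0,30],[0,0,0,20,-60,0,30],[0,0,0,20,-60,0,30],[0,0,0,20,-60,0,30],[0,0,0,20,-60,0,30]]]'
python3 - <<'E'
from h import *
st()
for n,p in (('blue',(.573,.1)),('red',(.57,.025)),('yellow',(.562,-.05))):
    im,c,a=block(n,p,0,.062)
P=pts(im); m=(P[...,2]>.046)&(P[...,2]<.06)&(P[...,0]<.47)&(P[...,0]>.40)&(abs(P[...,1]-.02)<.045)
print('handle',np.median(P[m],0),m.sum()); m=(P[...,2]>.07)&(P[...,2]<.08)&(P[...,0]<.53)&(abs(P[...,1])<.1); print('front',np.nanpercentile(P[m],[2,50,98],axis=0))
E
```

```text
t: 31.15
position: [0.5493, 0.0395, 0.1925]
orientation: [-0.036, -3.14, -0.001]
force: [0.1, -0.5, -0.0]
width: 0.355
grasp_force: 0.0
t 31.1 pos [0.5493 0.0395 0.1925] psi 178.7 tilt [-0.001  0.001] j6 0.09 w 30.3 gf 0.0 F [ 0.1 -0.5 -0. ]
blue px 352.0 223.0 c [571.1  97.9] wh [15.5 34.9] yaw -1.2 z 0.0606
red px 255.0 227.0 c [572.4  23.1] wh [13.4 34.3] yaw -1.8 z 0.0607
yellow px 162.0 214.0 c [559.9 -47.2] wh [15.3 34.3] yaw -1.0 z 0.0605
handle [0.45643235 0.01429407 0.05495424] 1992
front [[ 4.93981737e-01 -9.60980871e-02  7.25713792e-02]
 [ 5.01187588e-01  3.29013960e-04  7.47157848e-02]
 [ 5.08490965e-01  9.59141970e-02  7.62423167e-02]]
```

All three dies are home (block tops 0.0606). Now I'll grip the handle and shut the drawer.

```bash
python3 -c "
from h import *
plan((.457,.0235,.16),88.7)"
```

```text
1 turn [-0.    -0.     0.524] shift [30.6 -6.2 10.9]
2 turn [-0.    -0.     0.524] shift [ 23.5 -20.7  10.9]
3 turn [-0.    -0.     0.524] shift [ 10.  -29.6  10.9]
```

```bash

python3 -m pendant '[[[0,0,0.524,31,-6,11,30],[0,0,0.524,31,-6,11,30],[0,0,0.524,31,-6,11,30],[0,0,0.524,31,-6,11,30],[0,0,0.524,31,-6,11,30]]]' >/dev/null
python3 -m pendant '[[[0,0,0.524,23,-21,11,30],[0,0,0.524,23,-21,11,30],[0,0,0.524,23,-21,11,30],[0,0,0.524,23,-21,11,30],[0,0,0.524,23,-21,11,30]]]' >/dev/null
python3 -m pendant '[[[0,0,0.524,10,-30,11,30],[0,0,0.524,10,-30,11,30],[0,0,0.524,10,-30,11,30],[0,0,0.524,10,-30,11,30],[0,0,0.524,10,-30,11,30]]]' >/dev/null
python3 -m pendant '[[[0,0,0,0,0,0,30],[0,0,0,0,0,0,30],[0,0,0,0,0,0,30]]]' >/dev/null
python3 - <<'E'
from h import *
st(); im=grab('wrist');P=pts(im); m=(P[...,2]>.052)&(P[...,2]<.06)&(P[...,0]<.48)&(P[...,0]>.43)&(P[...,1]>.03)&(P[...,1]<.06)
Q=P[m]; print('bar',Q[:,0].min(),np.median(Q[:,0]),Q[:,0].max(),m.sum()); plan((np.median(Q[:,0]),.0235,.045),88.7)
E
```

```text
t 32.8 pos [0.4565 0.0224 0.16  ] psi 88.8 tilt [-0.001  0.   ] j6 1.64 w 30.2 gf 0.0 F [0.2 0.3 0.5]
bar 0.45155605427441914 0.4562289342854191 0.46099192131029554 598
1 turn [-0.001 -0.     0.001] shift [ 1.100e+00 -1.000e-01  1.149e+02]
```

```bash

python3 -m pendant '[[[0,0,0,1,0,40,30],[0,0,0,1,0,80,30],[0,0,0,1,0,105,30],[0,0,0,1,0,116,30],[0,0,0,1,0,116,30]]]'
python3 -m pendant '[[[0,0,0,0,0,0,30],[0,0,0,0,0,0,0],[0,0,0,0,0,0,0],[0,0,0,0,0,0,0],[0,0,0,0,0,0,0]]]'
python3 -m pendant '[[[0,0,0,0,15,0,0],[0,0,0,0,30,0,0],[0,0,0,0,45,0,0],[0,0,0,0,60,0,0],[0,0,0,0,75,0,0]]]'
python3 -m pendant '[[[0,0,0,0,15,0,0],[0,0,0,0,30,0,0],[0,0,0,0,45,0,0],[0,0,0,0,60,0,0],[0,0,0,0,64,0,0]]]'
python3 -m pendant '[[[0,0,0,0,0,0,0],[0,0,0,0,0,0,0],[0,0,0,0,0,0,0]]]'
```

```text
t: 33.27
position: [0.4533, 0.0232, 0.0411]
orientation: [-2.243, -2.193, 0.008]
force: [-0.1, -0.7, -0.3]
width: 0.35
grasp_force: 0.0
t: 33.68
position: [0.4573, 0.0234, 0.0453]
orientation: [2.247, 2.194, 0.002]
force: [-1.0, 0.1, 7.0]
width: 0.087
grasp_force: 59.0
t: 34.1
position: [0.5321, 0.0215, 0.0453]
orientation: [-2.248, -2.195, 0.0]
force: [-2.9, -0.8, 9.3]
width: 0.084
grasp_force: 59.5
t: 34.52
position: [0.5986, 0.0199, 0.0454]
orientation: [2.246, 2.193, 0.004]
force: [-0.9, 0.2, 9.1]
width: 0.083
grasp_force: 61.2
t: 34.77
position: [0.597, 0.0199, 0.0454]
orientation: [2.246, 2.193, 0.003]
force: [2.7, 0.0, 5.6]
width: 0.085
grasp_force: 60.8
```

```bash

python3 -m pendant '[[[0,0,0,0,5,0,0],[0,0,0,0,10,0,0],[0,0,0,0,13,0,0],[0,0,0,0,15,0,0],[0,0,0,0,15,0,0]]]'
python3 -m pendant '[[[0,0,0,0,2,0,0],[0,0,0,0,3,0,0],[0,0,0,0,3,0,0],[0,0,0,0,3,0,0]]]'
```

```text
t: 35.18
position: [0.6108, 0.0196, 0.0454]
orientation: [2.247, 2.194, 0.001]
force: [0.1, -0.4, 7.6]
width: 0.088
grasp_force: 61.1
t: 35.52
position: [0.6132, 0.0195, 0.0453]
orientation: [2.248, 2.195, 0.0]
force: [-2.2, -0.5, 9.2]
width: 0.084
grasp_force: 61.2
```

```bash

python3 -m pendant '[[[0,0,0,0,2,0,0],[0,0,0,0,4,0,0],[0,0,0,0,4,0,0],[0,0,0,0,4,0,0]]]'
python3 -m pendant '[[[0,0,0,0,2,0,0],[0,0,0,0,4,0,0],[0,0,0,0,4,0,0],[0,0,0,0,4,0,0]]]'
```

```text
t: 35.85
position: [0.6133, 0.0195, 0.0452]
orientation: [-2.244, -2.192, 0.007]
force: [-13.4, -0.2, 20.5]
width: 0.083
grasp_force: 62.4
t: 36.18
position: [0.6134, 0.0195, 0.0452]
orientation: [-2.241, -2.188, 0.014]
force: [-24.7, 0.0, 31.1]
width: 0.088
grasp_force: 63.6
```

The drawer stopped hard at 0.6134, so it is shut. Backing off, releasing and going to the first tray.

```bash

python3 -m pendant '[[[0,0,0,0,-8,0,0],[0,0,0,0,-8,0,0],[0,0,0,0,-8,0,30],[0,0,0,0,-8,0,30],[0,0,0,0,-8,0,30]]]'
python3 -m pendant '[[[0,0,0,0,0,-40,30],[0,0,0,0,0,-80,30],[0,0,0,0,0,-120,30],[0,0,0,0,0,-160,30],[0,0,0,0,0,-190,30]]]'
python3 - <<'E'
from h import *
st(); plan((.676,.229,.24),136)
E
```

```text
t: 36.6
position: [0.6127, 0.0196, 0.0437]
orientation: [-2.247, -2.194, 0.002]
force: [-0.1, -0.1, -0.3]
width: 0.354
grasp_force: 0.0
t: 37.02
position: [0.6139, 0.0196, 0.2371]
orientation: [2.247, 2.194, 0.002]
force: [0.5, 0.2, -0.5]
width: 0.352
grasp_force: 0.0
t 37.0 pos [0.6139 0.0196 0.2371] psi 88.6 tilt [0.001 0.   ] j6 1.63 w 30.0 gf 0.0 F [ 0.5  0.2 -0.5]
1 turn [ 0.001  0.    -0.413] shift [105.4  28.5  -1.4]
2 turn [ 0.001  0.    -0.413] shift [85.1 68.5 -1.4]
```

```bash

python3 -m pendant '[[[0,0,-0.413,105,28,-1,80],[0,0,-0.413,105,28,-1,80],[0,0,-0.413,105,28,-1,80],[0,0,-0.413,105,28,-1,80],[0,0,-0.413,105,28,-1,80]]]' >/dev/null
python3 -m pendant '[[[0,0,-0.413,85,68,-1,80],[0,0,-0.413,85,68,-1,80],[0,0,-0.413,85,68,-1,80],[0,0,-0.413,85,68,-1,80],[0,0,-0.413,85,68,-1,80]]]' >/dev/null
python3 -m pendant '[[[0,0,0,0,0,0,80],[0,0,0,0,0,0,80],[0,0,0,0,0,0,80]]]' >/dev/null
cat >> h.py <<'E'
def tray(im,near,zt=.04,r=.075):
    P=pts(im); d=np.hypot(P[...,0]-near[0],P[...,1]-near[1])
    m=(abs(P[...,2]-zt+.001)<.005)&(d<r)
    m=cv2.morphologyEx(m.astype(np.uint8),cv2.MORPH_OPEN,np.ones((2,2)))
    mm=max(comps(m),key=lambda t:t[0])[1]; v,u=np.where(mm)
    Q=(onplane(im,np.c_[u,v],zt)[:,:2]*1000).astype(np.float32); h=cv2.convexHull(Q)
    for e in np.arange(2,9,.5):
        ap=cv2.approxPolyDP(h,float(e),True)[:,0]
        if len(ap)<=6: break
    best=None
    if len(ap)==6:
        c=ap if cv2.contourArea(ap,True)*cv2.contourArea(np.float32(TRAY),True)>0 else ap[::-1]
        best=min((kabsch(TRAY,np.roll(c,k,0)) for k in range(6)),key=lambda t:t[2])
    print('n',len(Q),'corners',len(ap),'eps',e,'pose',None if best is None else (best[0].round(1),best[1].round(1),'res',best[2].round(1)),'px',u.min(),u.max(),v.min(),v.max(),'z',np.median(P[mm][:,2]).round(4),'rect',cv2.minAreaRect(h))
    return best
E
python3 - <<'E'
from h import *
st(); im=grab('wrist'); np.save('w20.npy',im,allow_pickle=True); cv2.imwrite('pics/w20.png',im['frame']); tray(im,(.638,.266)); tray(im,(.498,.278))
E
```

```text
t 38.1 pos [0.6745 0.2269 0.2359] psi 135.8 tilt [-0.001 -0.   ] j6 1.1 w 79.9 gf 0.0 F [0.  0.4 0.2]
n 1220 corners 6 eps 2.0 pose (array([643. , 261.9]), np.float64(140.0), 'res', np.float64(0.9)) px 246 313 63 176 z nan rect ((637.2937622070312, 267.08740234375), (58.63014221191406, 96.13646697998047), 49.927223205566406)
n 721 corners 4 eps 2.0 pose None px 139 226 0 56 z nan rect ((520.4546508789062, 269.7327575683594), (58.37607955932617, 46.805763244628906), 70.07300567626953)
```

View pics/w20.png

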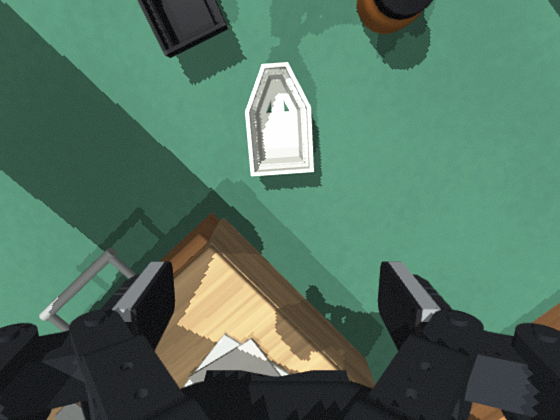

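Tray 1 spans (246-313, 63-176) with its spout up, which gives (643,262) at 140°. The black tray is at the top left. Grasping tray 1.

```bash
python3 -c "
from h import *
plan((.642,.2628,.09),140)"
```

```text
1 turn [-0.001 -0.001 -0.073] shift [ 48.2   3.2 146. ]
```

```bash

python3 -m pendant '[[[0,0,-0.073,48,3,40,82],[0,0,-0.073,48,3,80,82],[0,0,-0.073,48,3,120,82],[0,0,-0.073,48,3,146,82],[0,0,-0.073,48,3,146,82]]]' >/dev/null
python3 -m pendant '[[[0,0,0,0,0,20,82],[0,0,0,0,0,40,82],[0,0,0,0,0,55,82],[0,0,0,0,0,60,82],[0,0,0,0,0,60,82]]]' >/dev/null
python3 -m pendant '[[[0,0,0,0,0,0,82],[0,0,0,0,0,0,82],[0,0,0,0,0,0,82]]]' >/dev/null
python3 -c "
from h import *
st();plan((.642,.2628,.025),140)"
```

```text
t 39.2 pos [0.6431 0.2642 0.0316] psi 140.1 tilt [0.001 0.001] j6 1.09 w 82.4 gf 0.0 F [ 0.1 -0.5  0.4]
1 turn [0.002 0.    0.002] shift [-0.1 -1.8  6.6]
```

```bash

python3 -m pendant '[[[0,0,0,0,-1,4,82],[0,0,0,0,-1,6,82],[0,0,0,0,-1,6,82]]]' >/dev/null
python3 -m pendant '[[[0,0,0,0,0,0,50],[0,0,0,0,0,0,50],[0,0,0,0,0,0,50],[0,0,0,0,0,0,50],[0,0,0,0,0,0,50]]]'
python3 -m pendant '[[[0,0,0,0,0,0,50],[0,0,0,0,0,0,50]]]'
python3 -m pendant '[[[0,0,0,0,0,-20,50],[0,0,0,0,0,-50,50],[0,0,0,0,0,-80,50],[0,0,0,0,0,-110,50],[0,0,0,0,0,-140,50]]]'
python3 -m pendant '[[[0,0,0,0,0,0,50],[0,0,0,0,0,0,50],[0,0,0,0,0,0,50]]]'
python3 - <<'E'
from h import *
st(); plan((.54,.262,.19),160)
E
```

```text
t: 39.9
position: [0.6416, 0.2632, 0.0241]
orientation: [-1.071, -2.953, -0.0]
force: [-1.0, 0.6, 2.7]
width: 0.657
grasp_force: 65.2
t: 40.07
position: [0.6415, 0.2632, 0.0241]
orientation: [-1.071, -2.953, -0.0]
force: [-0.5, 0.2, 4.3]
width: 0.662
grasp_force: 65.3
t: 40.48
position: [0.6406, 0.2627, 0.1642]
orientation: [-1.07, -2.951, 0.002]
force: [-0.1, 0.4, -2.3]
width: 0.661
grasp_force: 64.7
t: 40.73
position: [0.6407, 0.2628, 0.1626]
orientation: [-1.07, -2.951, 0.002]
force: [-0.6, -0.0, -2.6]
width: 0.661
grasp_force: 64.9
t 40.7 pos [0.6407 0.2628 0.1626] psi 140.1 tilt [-0.003 -0.001] j6 1.08 w 56.5 gf 64.9 F [-0.6 -0.  -2.6]
1 turn [-0.002 -0.002 -0.347] shift [ 76.9 -65.2 -27.1]
```

```bash
python3 -c "
from h import *
plan((.597,.242,.2),160)"
```

```text
1 turn [-0.002 -0.002 -0.347] shift [ 20.3 -44.  -37.3]
```

```bash

python3 -m pendant '[[[0,0,-0.347,20,-44,-37,50],[0,0,-0.347,20,-44,-37,50],[0,0,-0.347,20,-44,-37,50],[0,0,-0.347,20,-44,-37,50],[0,0,-0.347,20,-44,-37,50]]]' >/dev/null
python3 -m pendant '[[[0,0,0,0,0,0,50],[0,0,0,0,0,0,50],[0,0,0,0,0,0,50],[0,0,0,0,0,0,50]]]' >/dev/null
python3 - <<'E'
from h import *
st(); im=grab('wrist'); np.save('w21.npy',im,allow_pickle=True); cv2.imwrite('pics/w21.png',im['frame']); b=tray(im,(.498,.278)); tray(im,im['s']['position'][:2],im['s']['position'][2]+.0159)
E
```

```text
t 41.5 pos [0.5978 0.2421 0.2001] psi 160.0 tilt [-0.002 -0.   ] j6 0.73 w 56.6 gf 64.9 F [-0.6 -0.1 -1.6]
n 1358 corners 6 eps 2.0 pose (array([507.6, 274.7]), np.float64(160.1), 'res', np.float64(11.8)) px 237 314 0 115 z nan rect ((502.5112609863281, 276.56524658203125), (58.42246627807617, 81.1054916381836), 70.02314758300781)
n 5525 corners 6 eps 2.0 pose (array([600.2, 240.8]), np.float64(160.9), 'res', np.float64(14.2)) px 163 373 145 375 z nan rect ((588.2603149414062, 242.49557495117188), (77.86024475097656, 90.6077651977539), 71.91416931152344)
```

```bash

python3 -m pendant '[[[0,0,0,16,0,-30,50],[0,0,0,16,0,-30,50],[0,0,0,16,0,-30,50],[0,0,0,16,0,-30,50],[0,0,0,16,0,-30,50]]]' >/dev/null
python3 -m pendant '[[[0,0,0,0,0,0,50],[0,0,0,0,0,0,50],[0,0,0,0,0,0,50]]]' >/dev/null
python3 - <<'E'
from h import *
st(); im=grab('wrist'); np.save('w22.npy',im,allow_pickle=True); b=tray(im,(.498,.278)); z=im['s']['position'][2]+.0159
P=pts(im); m=abs(P[...,2]-z)<.006; m[270:]=0
for e,mm in sorted(comps(m,100),key=lambda t:-t[0])[:3]:
    v,u=np.where(mm); print(e,u.min(),u.max(),v.min(),v.max()); k=v<v.min()+3; print('spout row u',u[k].min(),u[k].max(),(onplane(im,[[(u[k].min()+u[k].max())/2,v.min()]],z)*1000).round(1))
E
```

```text
t 42.2 pos [0.5827 0.2473 0.2301] psi 160.0 tilt [-0.002 -0.   ] j6 0.75 w 56.5 gf 64.9 F [-0.1 -0.1 -1.1]
n 1405 corners 6 eps 2.0 pose (array([502.8, 276.4]), np.float64(159.8), 'res', np.float64(1.2)) px 242 310 12 133 z nan rect ((495.4970703125, 279.2218933105469), (58.545555114746094, 95.94926452636719), 70.04786682128906)
3433 169 383 144 269
spout row u 244 308 [[531.5 266.2 246. ]]
```

```bash
python3 -c "
from h import *
plan((.5012,.277,.10),159.9)"
```

```text
1 turn [-0.001 -0.002  0.002] shift [8.660e+01 1.000e-01 1.304e+02]
```

```bash

python3 -m pendant '[[[0,-0.002,0,35,0,20,50],[0,-0.002,0,70,0,40,50],[0,-0.002,0,86,0,75,50],[0,-0.002,0,86.5,0,110,50],[0,-0.002,0,86.5,0,130,50]]]' >/dev/null
python3 -m pendant '[[[0,0,0,0,0,0,50],[0,0,0,0,0,0,50],[0,0,0,0,0,0,50],[0,0,0,0,0,0,50],[0,0,0,0,0,0,50]]]' >/dev/null
python3 -c "
from h import *
st();plan((.5012,.277,.07),159.9)"
```

```text
t 43.1 pos [0.503  0.2777 0.1028] psi 160.0 tilt [0.003 0.001] j6 0.85 w 56.4 gf 64.8 F [-0.1  0.  -1.2]
1 turn [0.002 0.003 0.002] shift [ 1.5 -1.4 32.8]
```

```bash

python3 -m pendant '[[[0,0,0,1,-1,10,50],[0,0,0,1,-1,20,50],[0,0,0,1,-1,30,50],[0,0,0,1,-1,35,50],[0,0,0,1,-1,35,50]]]' >/dev/null
python3 -m pendant '[[[0,0,0,0,0,0,50],[0,0,0,0,0,0,50],[0,0,0,0,0,0,50],[0,0,0,0,0,0,50],[0,0,0,0,0,0,50]]]' >/dev/null
python3 -c "
from h import *
st();plan((.5012,.277,.05),159.9)"
```

```text
t 43.9 pos [0.5004 0.2767 0.0663] psi 160.0 tilt [ 0.001 -0.   ] j6 0.85 w 56.2 gf 64.9 F [-0.3  0.1 -1.1]
1 turn [0.    0.001 0.002] shift [-0.6  0.6 16.3]
```

```bash

python3 -m pendant '[[[0,0,0,-0.6,0.6,5,50],[0,0,0,-0.6,0.6,10,50],[0,0,0,-0.6,0.6,15,50],[0,0,0,-0.6,0.6,19,50],[0,0,0,-0.6,0.6,21,50]]]'
python3 -m pendant '[[[0,0,0,0,0,2,50],[0,0,0,0,0,3,50],[0,0,0,0,0,4,50],[0,0,0,0,0,4,50]]]'
```

```text
t: 44.33
position: [0.5003, 0.2765, 0.0438]
orientation: [-0.545, -3.093, 0.002]
force: [-0.1, 0.0, -0.5]
width: 0.657
grasp_force: 64.9
t: 44.67
position: [0.5003, 0.2765, 0.042]
orientation: [-0.545, -3.094, 0.002]
force: [-6.6, -2.2, 11.1]
width: 0.662
grasp_force: 66.3
```

```bash

python3 -m pendant '[[[0,0,0,0,0,0,80],[0,0,0,0,0,0,80],[0,0,0,0,0,0,80],[0,0,0,0,0,0,80]]]' >/dev/null
python3 -m pendant '[[[0,0,0,0,0,-40,80],[0,0,0,0,0,-80,80],[0,0,0,-20,0,-120,80],[0,0,0,-50,0,-160,80],[0,0,0,-50,0,-180,80]]]' >/dev/null
python3 -m pendant '[[[0,0,0,0,0,0,80],[0,0,0,0,0,0,80],[0,0,0,0,0,0,80]]]' >/dev/null
python3 - <<'E'
from h import *
st(); im=grab('wrist'); np.save('w23.npy',im,allow_pickle=True); tray(im,(.4985,.278),.058); tray(im,(.4985,.278),.040)
plan((.453,-.281,.24),0)
E
```

```text
t 45.7 pos [0.5473 0.2597 0.22  ] psi 160.0 tilt [-0.    -0.001] j6 0.79 w 80.0 gf 0.0 F [-0.4 -1.3 -0.7]
n 1548 corners 6 eps 2.0 pose (array([502.9, 276.4]), np.float64(159.7), 'res', np.float64(1.5)) px 240 313 57 180 z nan rect ((495.29315185546875, 279.26837158203125), (58.487022399902344, 95.6065673828125), 69.93875885009766)
n 2111 corners 6 eps 2.0 pose (array([502.7, 276.6]), np.float64(160.0), 'res', np.float64(3.5)) px 246 307 63 174 z nan rect ((495.38818359375, 278.9427185058594), (52.72380065917969, 91.29962921142578), 70.0575180053711)
1 turn [-0.     0.001  0.559] shift [ -19.3 -108.    -3.9]
2 turn [-0.     0.001  0.559] shift [-73.6 -81.4  -4. ]
3 turn [-0.     0.001  0.559] shift [-105.6  -30.    -4.1]
4 turn [-0.     0.001  0.559] shift [-105.4   30.5   -4.1]
5 turn [-0.     0.001  0.559] shift [-73.2  81.7  -4.2]
```

Tray 1 is nested, within 0.2 mm of the black tray. Now tray 2.

```bash

python3 -m pendant '[[[0,0,0.559,-19,-108,-4,80],[0,0,0.559,-19,-108,-4,80],[0,0,0.559,-19,-108,-4,80],[0,0,0.559,-19,-108,-4,80],[0,0,0.559,-19,-108,-4,80]]]' >/dev/null
python3 -m pendant '[[[0,0,0.559,-74,-81,-4,80],[0,0,0.559,-74,-81,-4,80],[0,0,0.559,-74,-81,-4,80],[0,0,0.559,-74,-81,-4,80],[0,0,0.559,-74,-81,-4,80]]]' >/dev/null
python3 -m pendant '[[[0,0,0.559,-106,-30,-4,80],[0,0,0.559,-106,-30,-4,80],[0,0,0.559,-106,-30,-4,80],[0,0,0.559,-106,-30,-4,80],[0,0,0.559,-106,-30,-4,80]]]' >/dev/null
python3 -m pendant '[[[0,0,0.559,-105,30,-4,80],[0,0,0.559,-105,30,-4,80],[0,0,0.559,-105,30,-4,80],[0,0,0.559,-105,30,-4,80],[0,0,0.559,-105,30,-4,80]]]' >/dev/null
python3 -m pendant '[[[0,0,0.559,-73,82,-4,80],[0,0,0.559,-73,82,-4,80],[0,0,0.559,-73,82,-4,80],[0,0,0.559,-73,82,-4,80],[0,0,0.559,-73,82,-4,80]]]' >/dev/null
python3 -m pendant '[[[0,0,0,0,0,0,80],[0,0,0,0,0,0,80],[0,0,0,0,0,0,80]]]' >/dev/null
python3 - <<'E'
from h import *
st(); im=grab('wrist'); np.save('w24.npy',im,allow_pickle=True); cv2.imwrite('pics/w24.png',im['frame']); b=tray(im,(.505,-.28)); 
if b: plan((b[0][0]/1000,b[0][1]/1000,.09),b[1])
E
```

```text
t 48.0 pos [ 0.4533 -0.2797  0.2403] psi 0.0 tilt [-0.001  0.   ] j6 2.59 w 80.1 gf 0.0 F [-0.  -0.5  0.3]
n 1195 corners 6 eps 2.0 pose (array([ 495.6, -281.6]), np.float64(-1.0), 'res', np.float64(1.0)) px 247 311 68 178 z nan rect ((503.3834228515625, -281.7943420410156), (57.53847885131836, 96.28734588623047), 88.84374237060547)
1 turn [-0.     0.     0.017] shift [ 42.1   1.8 150.5]
```

```bash

python3 -m pendant '[[[0,0,0.017,42,2,40,82],[0,0,0.017,42,2,80,82],[0,0,0.017,42,2,120,82],[0,0,0.017,42,2,150,82],[0,0,0.017,42,2,150,82]]]' >/dev/null
python3 -m pendant '[[[0,0,0,0,0,20,82],[0,0,0,0,0,40,82],[0,0,0,0,0,55,82],[0,0,0,0,0,58,82],[0,0,0,0,0,58,82]]]' >/dev/null
python3 -m pendant '[[[0,0,0,0,0,0,82],[0,0,0,0,0,0,82],[0,0,0,0,0,0,82]]]' >/dev/null
python3 -c "
from h import *
st();plan((.4956,-.2816,.025),-1)"
```

```text
t 49.2 pos [ 0.4969 -0.2833  0.0349] psi -1.1 tilt [ 0.003 -0.002] j6 2.64 w 81.9 gf 0.0 F [-0.3  0.3  0.3]
1 turn [ 0.002 -0.003 -0.002] shift [-1.4 -1.7  9.8]
```

```bash

python3 -m pendant '[[[0,0,0,-0.5,-0.5,4,82],[0,0,0,-0.5,-0.5,9,82],[0,0,0,-0.5,-0.5,9,82]]]' >/dev/null
python3 -m pendant '[[[0,0,0,0,0,0,50],[0,0,0,0,0,0,50],[0,0,0,0,0,0,50],[0,0,0,0,0,0,50],[0,0,0,0,0,0,50]]]' >/dev/null
python3 -m pendant '[[[0,0,0,0,0,0,50],[0,0,0,0,0,0,50]]]'
python3 -m pendant '[[[0,0,0,0,0,-20,50],[0,0,0,0,0,-50,50],[0,0,0,0,0,-90,50],[0,0,0,0,0,-130,50],[0,0,0,0,0,-170,50]]]'
python3 -m pendant '[[[0,0,0,0,0,0,50],[0,0,0,0,0,0,50],[0,0,0,0,0,0,50]]]'
python3 - <<'E'
from h import *
st(); plan((.579,.249,.24),159.8)
E
```

```text
t: 50.02
position: [0.4957, -0.2824, 0.0246]
orientation: [3.14, -0.03, 0.002]
force: [-0.7, -0.1, 4.5]
width: 0.664
grasp_force: 64.3
t: 50.43
position: [0.4944, -0.2816, 0.1952]
orientation: [-3.141, 0.03, 0.002]
force: [0.7, -0.9, -2.0]
width: 0.656
grasp_force: 64.3
t: 50.68
position: [0.4948, -0.2819, 0.1934]
orientation: [3.141, -0.03, -0.0]
force: [-0.8, 1.0, -1.8]
width: 0.66
grasp_force: 64.4
t 50.7 pos [ 0.4948 -0.2819  0.1934] psi -1.1 tilt [-0. -0.] j6 2.64 w 56.4 gf 64.4 F [-0.8  1.  -1.8]
1 turn [-0.     0.    -0.562] shift [  14.8 -106.5   -9.3]
2 turn [-0.     0.    -0.562] shift [ 69.2 -82.2  -9.3]
3 turn [-0.     0.    -0.562] shift [102.4 -32.7  -9.3]
4 turn [-0.     0.    -0.562] shift [104.1  26.8  -9.3]
5 turn [-0.     0.    -0.562] shift [73.8 78.1 -9.3]
```

```bash

python3 -m pendant '[[[0,0,-0.562,15,-106,-9,50],[0,0,-0.562,15,-106,-9,50],[0,0,-0.562,15,-106,-9,50],[0,0,-0.562,15,-106,-9,50],[0,0,-0.562,15,-106,-9,50]]]' >/dev/null
python3 -m pendant '[[[0,0,-0.562,69,-82,-9,50],[0,0,-0.562,69,-82,-9,50],[0,0,-0.562,69,-82,-9,50],[0,0,-0.562,69,-82,-9,50],[0,0,-0.562,69,-82,-9,50]]]' >/dev/null
python3 -m pendant '[[[0,0,-0.562,102,-33,-9,50],[0,0,-0.562,102,-33,-9,50],[0,0,-0.562,102,-33,-9,50],[0,0,-0.562,102,-33,-9,50],[0,0,-0.562,102,-33,-9,50]]]' >/dev/null
python3 -m pendant '[[[0,0,-0.562,104,27,-9,50],[0,0,-0.562,104,27,-9,50],[0,0,-0.562,104,27,-9,50],[0,0,-0.562,104,27,-9,50],[0,0,-0.562,104,27,-9,50]]]' >/dev/null
python3 -m pendant '[[[0,0,-0.562,74,78,-9,50],[0,0,-0.562,74,78,-9,50],[0,0,-0.562,74,78,-9,50],[0,0,-0.562,74,78,-9,50],[0,0,-0.562,74,78,-9,50]]]' >/dev/null
python3 -m pendant '[[[0,0,0,0,0,0,50],[0,0,0,0,0,0,50],[0,0,0,0,0,0,50]]]' >/dev/null
python3 - <<'E'
from h import *
st(); im=grab('wrist'); np.save('w25.npy',im,allow_pickle=True); b=tray(im,(.498,.278),.058); z=im['s']['position'][2]+.0154
P=pts(im); m=abs(P[...,2]-z)<.006; m[270:]=0
for e,mm in sorted(comps(m,100),key=lambda t:-t[0])[:1]:
    v,u=np.where(mm); k=v<v.min()+3; print(u[k].min(),u[k].max()); s=onplane(im,[[(u[k].min()+u[k].max())/2,v.min()]],z)[0]*1000
    print('origin-tcp (tool x,y)',(Rn.from_rotvec(im['s']['orientation']).as_matrix().T@(s-np.array(im['s']['position'])*1000)-[56,0,0]).round(1))
plan((.5028,.2764,.115),159.8)
E
```

```text
t 53.0 pos [0.5781 0.2472 0.2374] psi 159.8 tilt [-0.002 -0.002] j6 0.76 w 56.5 gf 64.8 F [-0.2 -0.5 -1.1]
n 1216 corners 6 eps 2.0 pose (array([501.5, 276.8]), np.float64(159.6), 'res', np.float64(2.2)) px 243 313 14 138 z nan rect ((494.781005859375, 280.0881042480469), (58.43497085571289, 95.16028594970703), 68.39192962646484)
243 308
origin-tcp (tool x,y) [  1.6   0.1 -15.3]
1 turn [-0.002 -0.001 -0.   ] shift [ 80.9   1.5 122.9]
```

```bash

python3 -m pendant '[[[0,0,0,35,1,10,50],[0,0,0,70,1,30,50],[0,0,0,80,1.5,65,50],[0,0,0,80,1.5,100,50],[0,0,0,80,1.5,123,50]]]' >/dev/null
python3 -m pendant '[[[0,0,0,0,0,8,50],[0,0,0,0,0,16,50],[0,0,0,0,0,24,50],[0,0,0,0,0,28,50],[0,0,0,0,0,28,50]]]' >/dev/null
python3 -m pendant '[[[0,0,0,0,0,0,50],[0,0,0,0,0,0,50],[0,0,0,0,0,0,50],[0,0,0,0,0,0,50],[0,0,0,0,0,0,50]]]' >/dev/null
python3 -c "
from h import *
st();plan((.5036,.2761,.066),159.8)"
```

```text
t 54.3 pos [0.5045 0.2767 0.0883] psi 159.9 tilt [ 0.001 -0.   ] j6 0.85 w 56.0 gf 64.8 F [ 0.2 -1.4 -1.5]
1 turn [0.    0.001 0.002] shift [ 0.6 -0.9 22.3]
```

```bash

python3 -m pendant '[[[0,0,0,0.4,-0.6,6,50],[0,0,0,0.4,-0.6,12,50],[0,0,0,0.4,-0.6,18,50],[0,0,0,0.4,-0.6,22,50],[0,0,0,0.4,-0.6,25,50]]]'
python3 -m pendant '[[[0,0,0,0,0,2,50],[0,0,0,0,0,4,50],[0,0,0,0,0,4,50],[0,0,0,0,0,4,50]]]'
```

```text
t: 54.73
position: [0.5031, 0.2757, 0.0617]
orientation: [-0.548, -3.093, 0.002]
force: [-1.0, -1.3, -0.9]
width: 0.657
grasp_force: 64.8
t: 55.07
position: [0.5032, 0.2758, 0.0605]
orientation: [0.548, 3.093, -0.001]
force: [-6.4, -3.6, 15.3]
width: 0.66
grasp_force: 66.7
```

```bash

python3 -m pendant '[[[0,0,0,0,0,0,80],[0,0,0,0,0,0,80],[0,0,0,0,0,0,80],[0,0,0,0,0,0,80]]]' >/dev/null
python3 -m pendant '[[[0,0,0,0,0,-40,80],[0,0,0,0,0,-80,80],[0,0,0,-20,0,-120,80],[0,0,0,-50,0,-160,80],[0,0,0,-50,0,-180,80]]]' >/dev/null
python3 -m pendant '[[[0,0,0,0,0,0,80],[0,0,0,0,0,0,80],[0,0,0,0,0,0,80]]]' >/dev/null
python3 - <<'E'
from h import *
st(); im=grab('wrist'); tray(im,(.4985,.278),.076)
im=grab('top'); cv2.imwrite('pics/top9.png',im['frame']); P=pts(im)
m=(P[...,2]>.045)&(P[...,2]<.065)&(abs(P[...,1]-.02)<.04)&(P[...,0]>.45)&(P[...,0]<.66); print('handle',np.nanpercentile(P[m][:,0],[5,50,95]))
E
```

```text
t 56.1 pos [0.5501 0.2589 0.238 ] psi 159.9 tilt [-0.001 -0.001] j6 0.79 w 79.8 gf 0.0 F [-0.2  0.6  0.8]
n 1483 corners 6 eps 2.0 pose (array([502.5, 276.8]), np.float64(159.8), 'res', np.float64(0.8)) px 240 313 53 176 z nan rect ((495.1222229003906, 279.6627197265625), (58.51694869995117, 95.00112915039062), 69.86028289794922)
handle [0.60850515 0.61393115 0.65408898]
```

View pics/top9.png

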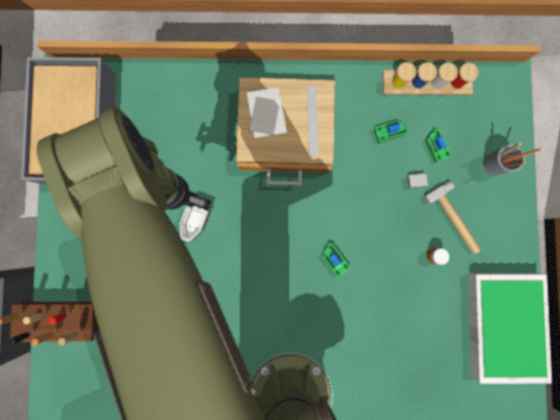

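The drawer is shut with its handle at (284,178). Both white trays are stacked on the black one at (194,220), and the bystanders and green look-alikes have not moved.

```bash
python3 -c "
from station import env
print(env.finish_job())"
```

```text
the job is handed in; nothing more can be done
None
```

The job is handed in: all three dies measured home in their cutouts before I shut the drawer against its stop, and both white trays measured fully nested spout over spout on the black tray; the hand-in call returned no verdict.

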